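# Pack the last shell biscuit and snap the carrier shut

### The arm

A 6-joint arm with a two-finger parallel gripper is mounted at the origin on the work surface. World frame = base frame: x ahead of the robot, y to its left, z up, the work surface at z = 0. Lengths are in m, angles in rad, forces in N, time in s.
With the tool pointing down it reaches from about 0.275 to 0.725 m from the base axis. Payload 5.6 kg.
Tool frame: the origin (TCP) lies between the finger pads; the fingertips stand tips_ahead ahead of it and the grasp point (between the pads) lies 5 mm behind it (tips_ahead is the distance from the TCP to the fingertips, in m); z points along the fingers, x is the direction in which the jaws open and shut, and the axes are right-handed (so a half turn about z gives the same grasp; the last joint's range is limited). The gripper opens to 85 mm and grips with 20 to 120 N. Pads are 22 mm wide; open, the fingers measure 114 mm over their backs; the gripper's body (76 mm by 85 mm) begins 54 mm behind the grasp point. The pads swing forward as they close: fully open they stand 13 mm farther back than shut.
Start: joints at [1.608, 0.255, 0.108, 0, -1.424, -0.285], TCP at [0.135, 0.533, 0.211] pointing down, gripper open.
Joint ranges: [-2.95, 2.95], [-1.21, 1.97], [-1.09, 1.5], [-2.87, 1.71], [-2.94, -0.07], [-3.05, 3.05]. Speed limits (rad/s): [2.57, 2.57, 3.14, 3.14, 3.14, 3.14].

### API

Orientations are given as a unit quaternion [w, x, y, z].
In Python, from workcell import sense, read_camera, calibration, hand_in, recognise, outline_of, spot_point, tips_ahead gives the robot as it stands. The module is installed in compiled form; this text tells all that it offers.
- The arm moves only by the tool arm_command, never from a script. Its argument "targets" is a list that holds one entry, the list of rows, each a list of 7 numbers: the opening in per cent of the stroke, from 0 (shut) to 100 (fully open), then the shift along the tool's x, y, z each as a share of 2 cm, from -1 to 1, then the turn, a rotation vector about the tool's x, y, z each as a share of pi rad, from -1 to 1. A call has 1 to 5 rows; each row shifts and turns the commanded pose from where the row before left it, along the tool's axes as they then stand; what a row does not reach is not made up. A row lasts 1/12 s, in which the tool goes at most 41.7 mm and 7.16 degrees, less where a joint would pass 70% of its speed; a pose out of reach is approached as far as the arm can. A call with a number of a shift or a turn outside -1 to 1 is refused whole. A call with a gripper value outside its range is refused whole. The fingers move at their own pace and stop on an object; the grip force is fixed at half the most. Time passes only in rows, so rows that do not move let the fingers close. It gives the time, the measured TCP pose, the force and the opening at its end, in the units of the state.
- sense(): the state, without advancing time (a new reading comes with each control period).
- read_camera(name): name is "scene" or "top" or "wrist"; returns (picture, depth): 384x512x3 uint8, red, green, blue; 384x512 float32, m along the optical axis (not along the pixel's ray), 0 where there is no reading.
- calibration(name): a dict with "camera_matrix" (3x3 intrinsics, pixels), "dist" ([k1, k2, p1, p2, k3] as OpenCV has them; the pictures are not rectified), "R" (3x3) and "t" (3): a world point X has camera coordinates R X + t; the wrist camera has in their place "tool_from_camera" (4x4, takes a point from camera to tool coordinates, whose origin is the TCP and whose axes are the tool frame's). Camera axes: x right, y down, z forward; pixel columns grow to the right and rows downward; lengths in m; the calibration is good to about 2 mm. A picture is of the moment at which its call begins: read the wrist's pose just before it. calibration takes no time and is no camera call.
- hand_in(): hands the job in, once; it reports no verdict.
Trained networks look in the newest picture that a camera, given by its name, has taken for a name from the list of things; names that differ only in an ending like _2 or _b are one class to them, and where a whole thing is asked for, a point or a joint stands for the part that bears it (a point fixed in the world has none). Each returns a list of dicts, best first, with "confidence" (0 to 1); they miss things now and then, are a little off and sometimes report something else, mostly with a low value. They report only what shows in the picture. A call takes as long as a camera call. They do not tell look-alikes from the thing itself.
- recognise(label, camera): "point" ([column, row] as shares, 0 to 1, of the picture: columns of its width, rows of its height, amid what is visible of it).
- outline_of(label, camera): "pixels" (384x512 bool, what is visible of it) and "point" ([column, row] as shares, 0 to 1, of the picture: columns of its width, rows of its height, amid what is visible of it).
- spot_point(label, camera): "point" ([column, row] as shares, 0 to 1, of the picture: columns of its width, rows of its height: a listed point, or the origin of a listed thing).
The state is a dict: "time": time; "q": joint angles; "qvel": joint speeds; "tau": joint torques, N m; "tool_pos": TCP position; "orientation": TCP orientation; "force": force on the tool from outside, world axes, zero at the start; "wrist_torque": the same for the moment, N m; "finger_gap": finger opening in m.
Only numpy, scipy, OpenCV 4.12 (cv2) and the standard library are available. Lean on these libraries where they do the work, as an engineer would, in place of code of your own. Each camera call takes 0.05 s, during which the arm holds its last target.

### The job

Finish packing the pastry carrier: lay the loose shell biscuit from the baking mat into the empty nest, ribbed side up and with its narrow end pointing the same way as its neighbour's, and let go of it. Then set the clear cover squarely on the base and push it down by its handle, through the snap, until both clips have sprung back over its rim and the soft seal underneath is clearly squeezed. Keep pressing and finish like that, still holding the handle and pushing down; leave the other things on the bench where they are.

Things in the scene. Friction and masses are not known exactly. Their poses are not given: they have to be found in the camera images.
- biscuit_mid (a point): loose golden shell biscuit, 70 mm long, 22 thick, 35 g, flat on the mat, ribs up: broad part 46 wide, 45 long with parallel flanks, then narrow part 30 wide, 25 long. Point: on its centre line, 11 mm above the underside, 41 mm from the narrow end, 29 from the broad end, where fingers can grip the flanks. x points to the broad end, z up
- biscuit_tip (a point): middle of the loose biscuit's narrow end, 11 mm above its underside; axes as biscuit_mid
- mat: terracotta silicone baking mat 230 x 130 x 3 mm, fast on the bench, at the robot's left or right; the shell biscuit lies towards one end of it, a round brown cookie (58 mm across) towards the other. Origin: centre of its underside
- carrier: carrier base, fast on the bench: teal plate 150 (x) x 186 (y) x 10 mm; on it a cream insert 96 x 152 mm, top 22 mm above the bench, with a tapered guide post at each corner (37 mm above the bench), and two nests at y = +39 mm (empty) and y = -39 mm (neighbour). The cover goes outside insert and posts, 2 mm play. Origin: centre of the underside; x along the short side, away from the robot; z up
- nest (a point): centre of the empty nest's floor, 16 mm above the bench, axes as the carrier's. The nest is 6 mm deep, a biscuit's outline with 3 mm play, narrow part to -x (36 mm wide), open at the flanks for fingers. A biscuit laid right has biscuit_mid 6 mm to +x and 11 mm above this point
- neighbour_mid (a point): same point as biscuit_mid, on the biscuit already in the other nest; x points to its broad end
- cover_grip (a point): middle of the cover's teal bar handle: 18 mm wide (x), 84 long (y), 30 high, on top of the clear cover, a hollow box open below, 107 (x) x 163 (y) x 47 mm, 3 mm walls, about 0.24 kg, standing on the bench at the side away from the mat. Point: 15 mm above the cover's top, 62 mm above its lower rim; z up. It fits either way round
- clip_front (a joint): springy teal snap clip, 70 mm wide, at the middle of the base's -x long side, nose 21 mm above the bench. 0 at rest; the teal bead on the cover's lower rim pushes it out to about 0.15 rad, then it springs back to 0 over the bead
- clip_back (a joint): the same clip on the +x side. Pressing the cover home: bead meets the clips with cover_grip about 85 mm above the bench; they resist with some 8 to 14 N in all and give way near 80 mm (the force drops); the seal is met at 76 mm
- seal (a joint): how far the white silicone seal frame under the cover's rim is squeezed down, in m: 0 free (its top 14 mm above the bench), 0.0008 to 0.0017 with the cover snapped on and nobody pressing, 0.004 flat against the base; 4 N per mm. Well pressed: 0.0025 or more
Mind the look-alikes: they are no part of the job. Leave any purple or turquoise look-alike of the part that bears biscuit_mid alone.

How it is judged:
On the way, in this order (a step that is already met when the one before it is completed fails the run):
1. the loose biscuit lies in the empty nest, narrow end as its neighbour's, let go (x of biscuit_tip in the frame of carrier below -0.029 m and x of biscuit_mid in the frame of nest between 0 and 0.012 m and y of biscuit_mid in the frame of nest between -0.006 and 0.006 m and z of biscuit_mid in the frame of nest below 0.0135 m and angle between biscuit_mid's own z axis and vertical below 0.15 rad and contact force between the fingers and biscuit below 0.2 N), for 0.2 s.
2. the cover is pressed through the snap: rim below both clips, clips sprung back (z of cover_grip in the frame of carrier below 0.0768 m and horizontal distance between cover_grip and carrier below 0.006 m and angle between cover_grip's own z axis and vertical below 0.05 rad and value of joint each of clip_front, clip_back below 0.06 rad), for 0.1 s.
At the end, for the whole second after the job is handed in: Biscuit flat in the empty nest (within 6 mm), narrow end as its neighbour's, neighbour still nested; cover level and square on the base (6 mm, 0.06 rad), both clips sprung back (under 0.06 rad); fingers pushing the cover (over 3 N), seal squeezed over 2 mm throughout the last second (x of biscuit_tip in the frame of carrier below -0.029 m and x of biscuit_mid in the frame of nest between 0 and 0.012 m and y of biscuit_mid in the frame of nest between -0.006 and 0.006 m and z of biscuit_mid in the frame of nest below 0.0135 m and angle between biscuit_mid's own z axis and vertical below 0.15 rad and z of neighbour_mid in the frame of carrier below 0.0305 m and z of cover_grip in the frame of carrier below 0.0755 m and horizontal distance between cover_grip and carrier below 0.006 m and angle between cover_grip's own z axis and vertical below 0.05 rad and angle between the x axis of cover_grip and the x axis of carrier, either way round below 0.06 rad and value of joint each of clip_front, clip_back below 0.06 rad and value of joint seal above 0.002 m and contact force between the fingers and cover above 3 N); the arm keeps its last pose, push and grip.
It fails at once if another thing on the bench was knocked or moved (over 30 mm) (distance of any of tub, extract, tumbler, bowl, sprinkles, spatula, cookie from where it was at the start of the episode above 0.03 m).
It fails at once if the neighbour biscuit was lifted out of its nest (distance of neighbour_mid from where it was at the start of the episode above 0.015 m).
It also fails if it takes over 64 s, if anything falls off the work surface, if the arm or the gripper's body presses on something with over 40 N, if the wrist force passes 120 N, or if a joint passes its speed limit or range.

## Working session

There is one attempt and no reset: what is moved stays moved. The work goes in short steps, Python scripts to look and compute and a tool call to move; the robot and the scene stay as the last step left them, time stands still between calls to the robot, and variables do not carry over. Pictures are saved under pics/ and viewed, and the job is handed in when it is done.

Besides the shell and the picture viewer there is one more tool, called as name(argument=value, ...), one argument or row to a line, values as JSON. arm_command: Moves the arm, as the interface text tells. Shift numbers are shares of 2 cm and turn numbers shares of pi rad, none past 1 either way. Its arguments: {"type":"object","properties":{"targets":{"type":"array"}},"required":["targets"]}

```bash
mkdir -p pics; cat > h.py <<'E'
import numpy as np,cv2
from workcell import *
from scipy.spatial.transform import Rotation as Ro
def save(n,cam):
    s=sense();im,d=read_camera(cam);cv2.imwrite('pics/'+n+'.png',im[:,:,::-1]);np.savez('pics/'+n+'.npz',im=im,d=d,p=s['tool_pos'],q=s['orientation']);return im,d,s
def ext(cam,s=None):
    c=calibration(cam)
    if cam=='wrist':
        T=np.eye(4);w=s['orientation'];T[:3,:3]=Ro.from_quat([w[1],w[2],w[3],w[0]]).as_matrix();T[:3,3]=s['tool_pos']
        return c,T@np.array(c['tool_from_camera'])
    T=np.eye(4);T[:3,:3]=c['R'];T[:3,3]=np.array(c['t']).ravel();return c,np.linalg.inv(T)
def ray(cam,uv,s=None):
    c,T=ext(cam,s);p=cv2.undistortPoints(np.array(uv,float).reshape(-1,1,2),np.array(c['camera_matrix']),np.array(c['dist'])).reshape(-1,2)
    v=np.c_[p,np.ones(len(p))]@T[:3,:3].T
    return T[:3,3],v
def atz(cam,uv,z,s=None):
    o,v=ray(cam,uv,s);return o+v*((z-o[2])/v[:,2])[:,None]
def cloud(cam,d,s=None):
    r,c=np.mgrid[0:384,0:512];o,v=ray(cam,np.c_[c.ravel(),r.ravel()],s)
    return (o+v*d.reshape(-1,1)).reshape(384,512,3)
def proj(cam,X,s=None):
    c,T=ext(cam,s);Ti=np.linalg.inv(T);return cv2.projectPoints(np.array(X,float).reshape(-1,3),cv2.Rodrigues(Ti[:3,:3])[0],Ti[:3,3],np.array(c['camera_matrix']),np.array(c['dist']))[0].reshape(-1,2)
E
python3 - <<'E'
from h import *
print(sense(),tips_ahead)
save('top0','top');save('scene0','scene')
for l in ['biscuit_mid','biscuit_tip','mat','carrier','nest','neighbour_mid','cover_grip']:
    r=spot_point(l,'top');print(l,[(round(x['confidence'],2),(np.array(x['point'])*[512,384]).round(1)) for x in r])
E
```

```text
{'time': 0.0, 'q': array([ 1.60761308e+00,  2.55736020e-01,  1.07008258e-01, -4.72635059e-04,
       -1.42388965e+00, -2.84629150e-01]), 'qvel': array([-0.00086348, -0.00107319,  0.00050726,  0.0017878 , -0.00158036,
        0.00024013]), 'tau': array([ 1.00877637e-04, -3.86626303e+01,  2.37935936e+01,  5.36519140e+00,
       -6.23814456e-03, -5.89700193e-06]), 'tool_pos': array([0.13470442, 0.53270184, 0.20980341]), 'orientation': array([-7.22116401e-04, -6.14267075e-01,  7.89097635e-01, -6.01891459e-04]), 'force': array([-0.2004151 ,  0.50137193,  1.20788724]), 'wrist_torque': array([ 0.02312068,  0.01171197, -0.00020819]), 'finger_gap': 0.08539773326415198} 0.014
biscuit_mid [(0.89, array([323.3, 264. ])), (0.85, array([348.3, 208.2])), (0.79, array([386. , 263.1])), (0.69, array([285.4, 204.7])), (0.62, array([400.1, 141.4]))]
biscuit_tip [(0.74, array([328.2, 274.6])), (0.66, array([290.8, 221. ])), (0.63, array([396.3, 271.6])), (0.61, array([343.3, 219.9])), (0.56, array([410.4, 130.8]))]
mat [(0.76, array([342.9, 193.4]))]
carrier [(0.82, array([217.7, 167.3]))]
nest [(0.94, array([200.6, 168.1])), (0.65, array([343.8, 189.6]))]
neighbour_mid [(0.58, array([228.3, 163.2]))]
cover_grip [(0.82, array([108.9, 169.5]))]
```

View pics/top0.png

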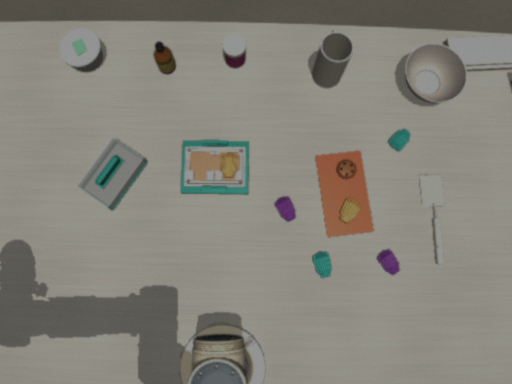

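View pics/scene0.png

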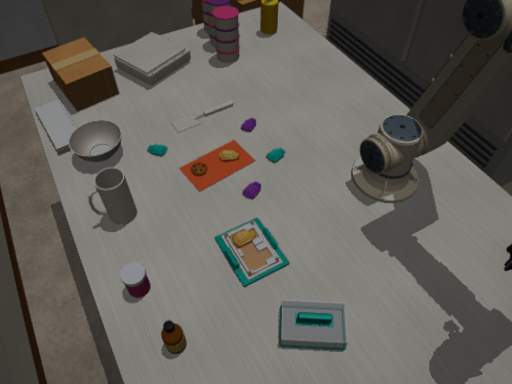

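```bash
python3 - <<'E'
import cv2
im=cv2.imread('pics/top0.png');cv2.imwrite('pics/top0b.png',cv2.resize(im[120:300,60:440],None,fx=2.1,fy=2.1,interpolation=cv2.INTER_CUBIC))
from h import *
print(calibration('top'));
d=np.load('pics/top0.npz')['d'];C=cloud('top',d)
for u,v in [(323,264),(348,208),(386,263),(285,205),(400,141),(343,193),(218,167),(200,168),(228,163),(109,169),(328,190)]: print((u,v),C[v,u].round(3))
E
```

```text
{'camera_matrix': array([[449.57135753,   0.        , 255.80169869],
       [  0.        , 449.57135753, 187.56567112],
       [  0.        ,   0.        ,   1.        ]]), 'dist': array([-0.08768901,  0.        ,  0.        ,  0.        ,  0.        ]), 'R': array([[ 0.01811255, -0.99972949,  0.0145906 ],
       [-0.98383744, -0.02042093, -0.17789567],
       [ 0.1781455 , -0.01113263, -0.98394118]]), 't': array([-0.08767952,  0.46586132,  1.15194213])}
(323, 264) [ 0.27  -0.26   0.024]
(348, 208) [ 0.42  -0.328  0.026]
(386, 263) [ 0.275 -0.431  0.016]
(285, 205) [ 0.425 -0.158  0.02 ]
(400, 141) [ 0.614 -0.482  0.015]
(343, 193) [ 0.465 -0.32  -0.   ]
(218, 167) [0.527 0.026 0.017]
(200, 168) [0.524 0.075 0.015]
(228, 163) [ 0.534 -0.002  0.036]
(109, 169) [0.503 0.306 0.075]
(328, 190) [ 0.473 -0.279 -0.   ]
```

View pics/top0b.png

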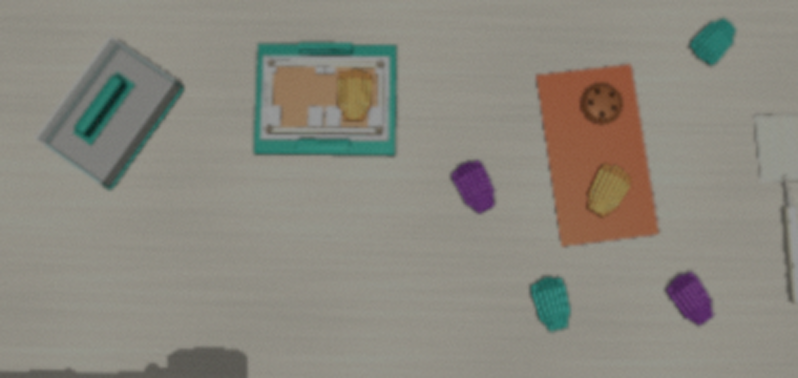

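Top view: gold biscuit on the mat at (348,208), narrow end towards (343,220). The carrier's empty nest is at (200,168) and the neighbour at (228,163). The cover is at (109,169). The purple and turquoise biscuits are decoys.

```bash
cat >> h.py <<'E'
def plan(X,yaw=None,verbose=1):
    "remaining shift in tool axes (units of 2cm) to X ; yaw of tool x (deg) turn about tool z, share of pi"
    s=sense();w=s['orientation'];R=Ro.from_quat([w[1],w[2],w[3],w[0]]).as_matrix()
    d=np.array(X)-s['tool_pos'];cy=np.degrees(np.arctan2(R[1,0],R[0,0]))
    print('t',round(s['time'],2),'pos',s['tool_pos'].round(4),'yaw',cy.round(2),'tilt',np.degrees(np.arccos(-R[2,2])).round(2),'F',s['force'].round(1),'gap',round(s['finger_gap'],4))
    print('shift units',(R.T@d/0.02).round(2))
    if yaw is not None:
        t=-(yaw-cy);t=(t+180)%360-180;print('turn tool z deg',round(t,2),'share',round(t/180,4),'final-frame shift',(Ro.from_euler('z',-np.radians(t)).as_matrix()@(R.T@d)/.02).round(2))
E
python3 - <<'E'
from h import *
c=calibration('wrist');print(c)
plan([0.46,0.3,0.26],-126)
E
```

```text
{'camera_matrix': array([[272.68590519,   0.        , 258.10271841],
       [  0.        , 272.68590519, 188.23987626],
       [  0.        ,   0.        ,   1.        ]]), 'dist': array([-0.04701374,  0.        ,  0.        ,  0.        ,  0.        ]), 'tool_from_camera': array([[ 9.99999680e-01,  2.47332228e-04,  7.60517976e-04,
        -4.47660366e-04],
       [-4.80924890e-04,  9.45789728e-01,  3.24779247e-01,
        -8.38989781e-02],
       [-6.38961715e-04, -3.24779509e-01,  9.45789544e-01,
        -1.63232981e-01],
       [ 0.00000000e+00,  0.00000000e+00,  0.00000000e+00,
         1.00000000e+00]])}
t 0.45 pos [0.1349 0.5331 0.2106] yaw -104.2 tilt 0.01 F [ 0.2 -0.8 -0.3] gap 0.0854
shift units [  7.31 -18.62  -2.47]
turn tool z deg 21.8 share 0.1211 final-frame shift [ -0.12 -20.    -2.47]
```

arm_command(
  targets=[
    [[100,0,-1,-0.6,0,0,0.03],[100,0,-1,-0.6,0,0,0.03],[100,0,-1,-0.6,0,0,0.03],[100,0,-1,-0.6,0,0,0.03],[100,0,-1,0,0,0,0]],
  ],
)

```text
time: 0.87
tool_pos: [0.2262, 0.4919, 0.2612]
orientation: [0.002, -0.453, 0.891, 0.001]
force: [0.3, 0.4, 0.6]
finger_gap: 0.0856
```

arm_command(
  targets=[
    [[100,0,-1,0,0,0,0],[100,0,-1,0,0,0,0],[100,0,-1,0,0,0,0],[100,0,-1,0,0,0,0],[100,0,-1,0,0,0,0]],
  ],
)

```text
time: 1.28
tool_pos: [0.3065, 0.4322, 0.2587]
orientation: [0.0, -0.456, 0.89, 0.0]
force: [0.5, 0.2, -0.1]
finger_gap: 0.0852
```

arm_command(
  targets=[
    [[100,0,-1,0,0,0,0],[100,0,-1,0,0,0,0],[100,0,-1,0,0,0,0],[100,0,-1,0,0,0,0],[100,0,-1,0,0,0,0]],
  ],
)

```text
time: 1.7
tool_pos: [0.3876, 0.3736, 0.2587]
orientation: [0.0, -0.456, 0.89, 0.0]
force: [-0.5, -0.5, 0.7]
finger_gap: 0.0853
```

```bash
python3 - <<'E'
from h import *
plan([0.46,0.3,0.26],-126)
save('w1','wrist')
E
```

```text
t 1.7 pos [0.3876 0.3736 0.2587] yaw -125.79 tilt 0.01 F [-0.5 -0.5  0.7] gap 0.0853
shift units [ 0.87 -5.09 -0.06]
turn tool z deg 0.21 share 0.0011 final-frame shift [ 0.85 -5.09 -0.06]
```

View pics/w1.png

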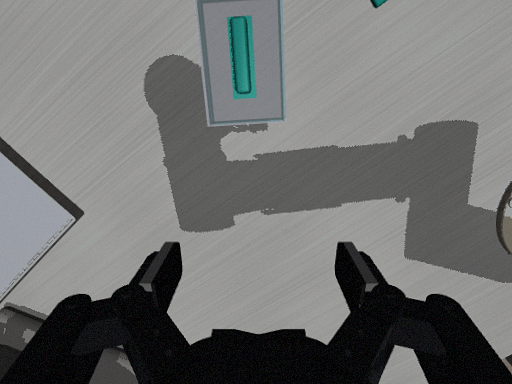

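Wrist view: the cover's handle runs from (240,15) to (243,95), with the long axis roughly along tool y. I'll move on to view the carrier.

```bash
python3 - <<'E'
from h import *
plan([0.42,0.06,0.26],-115)
E
```

```text
t 1.75 pos [0.3897 0.3718 0.2587] yaw -125.9 tilt 0.09 F [ 2.9 -1.7  0.4] gap 0.0851
shift units [ 11.74 -10.37  -0.04]
turn tool z deg -10.9 share -0.0606 final-frame shift [13.49 -7.96 -0.04]
```

arm_command(
  targets=[
    [[100,0,0,0,0,0,-0.03],[100,0,0,0,0,0,-0.03],[100,1,-0.6,0,0,0,0],[100,1,-0.6,0,0,0,0],[100,1,-0.6,0,0,0,0]],
  ],
)

```text
time: 2.17
tool_pos: [0.3941, 0.3041, 0.2585]
orientation: [-0.0, -0.538, 0.843, -0.0]
force: [0.8, -1.2, 0.7]
finger_gap: 0.0853
```

arm_command(
  targets=[
    [[100,1,-0.6,0,0,0,0],[100,1,-0.6,0,0,0,0],[100,1,-0.6,0,0,0,0],[100,1,-0.6,0,0,0,0],[100,1,-0.6,0,0,0,0]],
  ],
)

```text
time: 2.58
tool_pos: [0.4062, 0.1877, 0.2588]
orientation: [0.0, -0.537, 0.843, 0.0]
force: [0.4, -0.5, 0.9]
finger_gap: 0.0854
```

arm_command(
  targets=[
    [[100,1,-0.6,0,0,0,0],[100,1,-0.6,0,0,0,0],[100,1,-0.6,0,0,0,0],[100,1,-0.6,0,0,0,0],[100,0.5,-0.3,0,0,0,0]],
  ],
)

```text
time: 3.0
tool_pos: [0.4171, 0.0825, 0.259]
orientation: [0.0, -0.537, 0.844, -0.0]
force: [0.7, -0.4, -0.1]
finger_gap: 0.0851
```

```bash
python3 - <<'E'
from h import *
im,d,s=save('w2','wrist')
plan([0.34,-0.28,0.2],-115)
for l in ['carrier','nest','neighbour_mid']:
    r=spot_point(l,'wrist');print(l,[(round(x['confidence'],2),(np.array(x['point'])*[512,384]).round(1)) for x in r])
E
```

```text
t 3.05 pos [0.4172 0.0817 0.2591] yaw -115.11 tilt 0.05 F [-0.6 -1.9 -0.6] gap 0.0854
shift units [18.01 -4.18  2.96]
turn tool z deg -0.11 share -0.0006 final-frame shift [18.02 -4.14  2.96]
carrier [(0.98, array([251.7,  70.7]))]
nest [(0.79, array([227.2,  81.2]))]
neighbour_mid [(0.86, array([277.5,  44.8]))]
```

View pics/w2.png

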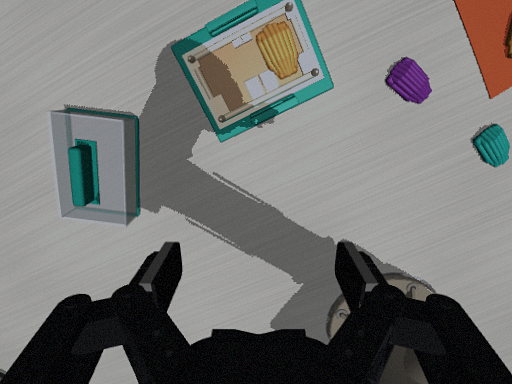

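Wrist view: the carrier's posts show at (193,60), (289,8), (315,72) and (222,118). The neighbour's narrow end points down towards the robot, and the empty nest is at about (225,80).

```bash
python3 - <<'E'
import cv2
im=cv2.imread('pics/w2.png');cv2.imwrite('pics/w2b.png',cv2.resize(im[0:150,160:345],None,fx=4,fy=4,interpolation=cv2.INTER_CUBIC))
E
```

```text
(no output)
```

View pics/w2b.png

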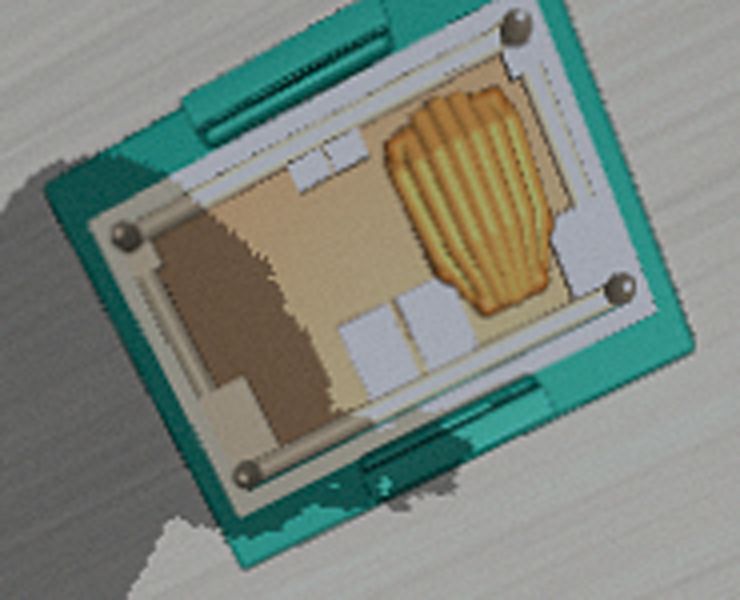

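arm_command(
  targets=[
    [[100,1,-0.2,0,0,0,0],[100,1,-0.2,0,0,0,0],[100,1,-0.2,0,0,0,0],[100,1,-0.2,0,0,0,0],[100,1,-0.2,0,0,0,0]],
  ],
)

```text
time: 3.62
tool_pos: [0.3929, -0.0146, 0.2587]
orientation: [0.0, -0.538, 0.843, 0.0]
force: [0.3, -0.4, 0.2]
finger_gap: 0.0856
```

arm_command(
  targets=[
    [[100,1,-0.2,0.2,0,0,0],[100,1,-0.2,0.2,0,0,0],[100,1,-0.2,0.2,0,0,0],[100,1,-0.2,0.2,0,0,0],[100,1,-0.2,0.2,0,0,0]],
  ],
)

```text
time: 4.03
tool_pos: [0.369, -0.1138, 0.2385]
orientation: [0.0, -0.538, 0.843, 0.0]
force: [0.6, 0.2, -0.1]
finger_gap: 0.0855
```

arm_command(
  targets=[
    [[100,1,-0.2,0.2,0,0,0],[100,1,-0.2,0.2,0,0,0],[100,1,-0.2,0.2,0,0,0],[100,1,-0.2,0.2,0,0,0],[100,1,-0.2,0.2,0,0,0]],
  ],
)

```text
time: 4.45
tool_pos: [0.3451, -0.2131, 0.2185]
orientation: [0.0, -0.538, 0.843, -0.0]
force: [0.4, 0.2, 0.4]
finger_gap: 0.0854
```

```bash
python3 - <<'E'
from h import *
im,d,s=save('w3','wrist')
plan([0.42,-0.328,0.1],-115)
for l in ['biscuit_mid','biscuit_tip']:
    r=spot_point(l,'wrist');print(l,[(round(x['confidence'],2),(np.array(x['point'])*[512,384]).round(1),atz('wrist',np.array(x['point'])*[512,384],.014,s).round(4)) for x in r])
z=np.load('pics/w2.npz');s={'tool_pos':z['p'],'orientation':z['q']}
print(atz('wrist',[(193,60),(289,8),(315,72),(222,118)],.037,s))
print(atz('wrist',[(174,44),(333,88),(221,141)],.01,s))
E
```

```text
t 4.5 pos [ 0.3441 -0.215   0.2176] yaw -114.97 tilt 0.12 F [-1.8 -2.8 -0.7] gap 0.0856
shift units [ 3.51 -5.84  5.87]
turn tool z deg 0.03 share 0.0002 final-frame shift [ 3.51 -5.84  5.87]
biscuit_mid [(0.92, array([309.1, 189.9]), array([[ 0.2738, -0.2602,  0.014 ]])), (0.81, array([322.8,  61.1]), array([[ 0.4245, -0.3383,  0.014 ]])), (0.73, array([198.2, 124. ]), array([[ 0.4218, -0.1609,  0.014 ]])), (0.63, array([425.9, 134.2]), array([[ 0.2811, -0.4349,  0.014 ]]))]
biscuit_tip [(0.89, array([319.5, 209.2]), array([[ 0.2393, -0.2631,  0.014 ]])), (0.87, array([315.7,  94.4]), array([[ 0.3912, -0.3157,  0.014 ]])), (0.81, array([219.9, 142.2]), array([[ 0.3881, -0.1759,  0.014 ]])), (0.77, array([449.2, 145. ]), array([[ 0.2527, -0.4619,  0.014 ]]))]
[[ 0.56914555  0.10524675  0.037     ]
 [ 0.5713382  -0.0315741   0.037     ]
 [ 0.48825769 -0.0331115   0.037     ]
 [ 0.48716924  0.10491254  0.037     ]]
[[ 0.60383183  0.12309163  0.01      ]
 [ 0.45718704 -0.05440063  0.01      ]
 [ 0.45721744  0.12591484  0.01      ]]
```

View pics/w3.png

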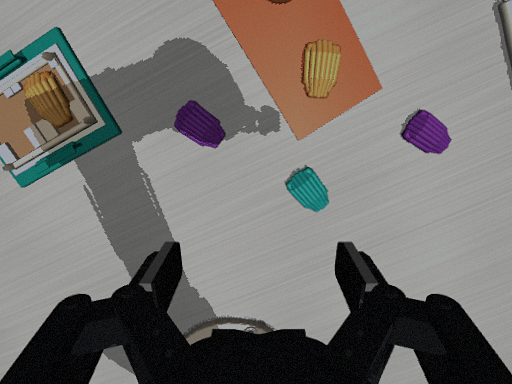

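Wrist view: the golden biscuit's tip is at (317,97) and its broad end at (323,40), on the mat. I'll get closer for a refined measurement.

```bash
python3 - <<'E'
from h import *
plan([0.375,-0.30,0.13],-123.5)
E
```

```text
t 4.6 pos [ 0.3448 -0.213   0.2182] yaw -115.07 tilt 0.06 F [-0.2 -0.7 -0.4] gap 0.0852
shift units [ 3.3  -3.21  4.41]
turn tool z deg 8.43 share 0.0468 final-frame shift [ 2.8  -3.66  4.41]
```

arm_command(
  targets=[
    [[100,0,0,1,0,0,0.024],[100,0,0,0.5,0,0,0.023],[100,1,-1,0.8,0,0,0],[100,1,-1,1,0,0,0],[100,0.8,-1,1,0,0,0]],
  ],
)

```text
time: 5.02
tool_pos: [0.3655, -0.2929, 0.1326]
orientation: [0.001, -0.475, 0.88, -0.001]
force: [0.1, 0.6, 0.6]
finger_gap: 0.0851
```

arm_command(
  targets=[
    [[100,0,-0.6,0.1,0,0,0],[100,0,0,0,0,0,0]],
  ],
)

```text
time: 5.18
tool_pos: [0.3751, -0.2994, 0.1291]
orientation: [-0.001, -0.473, 0.881, 0.001]
force: [-0.2, -0.1, 0.1]
finger_gap: 0.0857
```

```bash
python3 - <<'E'
from h import *
im,d,s=save('w4','wrist')
plan([0.42,-0.328,0.1],-124)
r=outline_of('biscuit_mid','wrist')
for x in r: print(round(x['confidence'],2),np.array(x['point'])*[512,384],x['pixels'].sum())
for l in ['biscuit_mid','biscuit_tip']:
    q=spot_point(l,'wrist');print(l,[(round(x['confidence'],2),(np.array(x['point'])*[512,384]).round(1),atz('wrist',np.array(x['point'])*[512,384],.014,s).round(4)) for x in q])
np.save('pics/m4.npy',np.array([x['pixels'] for x in r]))
C=cloud('wrist',d,s)
for i,x in enumerate(r):
    P=C[x['pixels']&(d>0)];print(i,P.mean(0).round(4),np.median(P[:,2]).round(4),P[:,2].max())
E
```

```text
t 5.23 pos [ 0.3749 -0.2989  0.1302] yaw -123.44 tilt 0.08 F [-0.   0.8  0. ] gap 0.0851
shift units [-0.03 -2.68  1.51]
turn tool z deg 0.56 share 0.0031 final-frame shift [-0.05 -2.68  1.51]
0.96 [409.1904 179.5968] 2132
0.76 [278.5792 259.3152] 1654
0.73 [260.8128 122.1888] 2735
0.58 [137.5232 208.896 ] 1985
biscuit_mid [(0.98, array([407.8, 179.6]), array([[ 0.2839, -0.4334,  0.014 ]])), (0.92, array([262.8, 119.2]), array([[ 0.4232, -0.3366,  0.014 ]])), (0.87, array([131.1, 207.2]), array([[ 0.4247, -0.1619,  0.014 ]])), (0.79, array([275. , 260.2]), array([[ 0.2783, -0.2593,  0.014 ]])), (0.73, array([265. , 158.4]), array([[ 0.3886, -0.3167,  0.014 ]]))]
biscuit_tip [(0.93, array([264.1, 156.3]), array([[ 0.391 , -0.3171,  0.014 ]])), (0.86, array([297.8, 280. ]), array([[ 0.2385, -0.2674,  0.014 ]])), (0.85, array([161.6, 226. ]), array([[ 0.3879, -0.1756,  0.014 ]])), (0.61, array([441.2, 187.7]), array([[ 0.2542, -0.4615,  0.014 ]]))]
0 [ 0.2851 -0.4364  0.016 ] 0.0164 0.0232103828468585
1 [ 0.2761 -0.2617  0.0149] 0.0155 0.022919718836453717
2 [ 0.4193 -0.3344  0.019 ] 0.0196 0.0263267826610723
3 [ 0.4207 -0.165   0.0151] 0.0156 0.02342469481550452
```

View pics/w4.png

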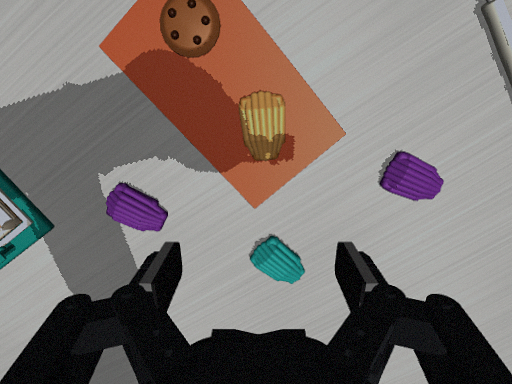

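Wrist view: the golden biscuit is in the mask centred at (261,122), near upright in the image, tip at (265,160). Next I'll fit its axis.

```bash
python3 - <<'E'
from h import *
z=np.load('pics/w4.npz');s={'tool_pos':z['p'],'orientation':z['q']};d=z['d'];C=cloud('wrist',d,s)
m=np.load('pics/m4.npy')[2]
P=C[m&(C[:,:,2]>.008)][:,:2]
best=None
for a in np.radians(np.arange(-50,-15,.5)):
    u=np.array([np.cos(a),np.sin(a)]);n=np.array([-u[1],u[0]])
    t=P@u;w=P@n;w0=(np.percentile(w,2)+np.percentile(w,98))/2
    # symmetric: edges by slice
    b=np.linspace(np.percentile(t,6),np.percentile(t,94),12);mid=[];wd=[]
    for i in range(11):
        q=w[(t>=b[i])&(t<b[i+1])];mid.append((q.min()+q.max())/2);wd.append(q.max()-q.min())
    e=np.std(mid)
    if best is None or e<best[0]: best=(e,np.degrees(a),np.mean(mid),t.min(),t.max(),np.round(wd,4),u,n)
print(best[:6]);e,a,w,t0,t1,_,u,n=best
print('tip',t0*u+w*n,'mid',(t0+.041)*u+w*n,'mid from broad',(t1-.029)*u+w*n, 'len',t1-t0)
print(np.linalg.norm([.4232-.391,-.3366+.3171]),np.degrees(np.arctan2(-.3366+.3171,.4232-.391)))
E
```

```text
(np.float64(0.00025079476144097975), np.float64(-27.5), np.float64(-0.10287141662798639), np.float64(0.48862569624815466), np.float64(0.5577546666525949), array([0.0333, 0.0413, 0.0424, 0.0422, 0.0429, 0.0439, 0.0444, 0.044 ,
       0.0446, 0.0448, 0.0429]))
tip [ 0.38591555 -0.3168703 ] mid [ 0.422283   -0.33580199] mid from broad [ 0.42151038 -0.3353998 ] len 0.06912897040444022
0.03764425586991993 -31.198680963007323
```

```bash
python3 - <<'E'
from h import *
plan([0.422,-0.3355,0.019],-119)
E
```

```text
t 5.38 pos [ 0.3747 -0.2985  0.1317] yaw -123.38 tilt 0.1 F [-0.5 -0.4  0.7] gap 0.0853
shift units [ 0.25 -2.98  5.64]
turn tool z deg -4.38 share -0.0243 final-frame shift [ 0.48 -2.95  5.64]
```

arm_command(
  targets=[
    [[100,0,0,0.4,0,0,-0.024],[100,0.2,-1,0.6,0,0,0],[100,0.2,-1,0.6,0,0,0],[100,0.08,-0.95,0.5,0,0,0],[100,0,0,0.5,0,0,0]],
  ],
)

```text
time: 5.8
tool_pos: [0.4236, -0.3373, 0.0791]
orientation: [0.001, -0.507, 0.862, -0.001]
force: [-0.2, 0.3, -0.4]
finger_gap: 0.0853
```

arm_command(
  targets=[
    [[100,0,0,0,0,0,0]],
  ],
)

```text
time: 5.88
tool_pos: [0.4203, -0.3351, 0.0772]
orientation: [-0.0, -0.507, 0.862, 0.001]
force: [-0.9, 0.9, -0.8]
finger_gap: 0.0851
```

```bash
python3 - <<'E'
from h import *
im,d,s=save('w5','wrist')
plan([0.422,-0.3355,0.019],-119)
E
```

```text
t 5.93 pos [ 0.4203 -0.3353  0.0784] yaw -119.1 tilt 0.09 F [-0.2  0.5 -0. ] gap 0.0852
shift units [-0.03 -0.08  2.97]
turn tool z deg -0.1 share -0.0006 final-frame shift [-0.03 -0.08  2.97]
```

View pics/w5.png

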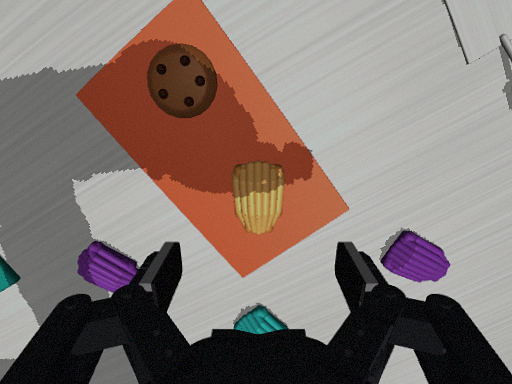

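Wrist view: the biscuit stands upright in the image at columns 234–284, tip at (261,234), so it is centred between the pads. Now I'll descend and grip.

arm_command(
  targets=[
    [[100,0,0,1,0,0,0],[100,0,-0.08,1,0,0,0],[100,0,0,0.7,0,0,0],[100,0,0,0.25,0,0,0],[100,0,0,0,0,0,0]],
  ],
)

```text
time: 6.35
tool_pos: [0.4216, -0.3365, 0.0199]
orientation: [-0.0, -0.507, 0.862, 0.0]
force: [0.0, 0.7, 0.4]
finger_gap: 0.0852
```

```bash
python3 - <<'E'
from h import *
plan([0.422,-0.3355,0.019],-119)
E
```

```text
t 6.35 pos [ 0.4216 -0.3365  0.0199] yaw -119.11 tilt 0.05 F [0.  0.7 0.4] gap 0.0852
shift units [-0.05  0.01  0.04]
turn tool z deg -0.11 share -0.0006 final-frame shift [-0.05  0.01  0.04]
```

arm_command(
  targets=[
    [[35,0,0,0,0,0,0],[35,0,0,0,0,0,0],[35,0,0,0,0,0,0],[35,0,0,0,0,0,0],[35,0,0,0,0,0,0]],
  ],
)

```text
time: 6.77
tool_pos: [0.4226, -0.3373, 0.0203]
orientation: [0.0, -0.506, 0.862, -0.0]
force: [-0.3, 0.3, 0.1]
finger_gap: 0.0301
```

```bash
python3 - <<'E'
from h import *
im,d,s=save('w6','wrist')
plan([0.422,-0.3355,0.019],-119)
E
```

```text
t 6.82 pos [ 0.4225 -0.3373  0.0201] yaw -119.14 tilt 0.04 F [ 0.5 -0.1 -1.3] gap 0.03
shift units [-0.07  0.06  0.05]
turn tool z deg -0.14 share -0.0008 final-frame shift [-0.07  0.06  0.05]
```

View pics/w6.png

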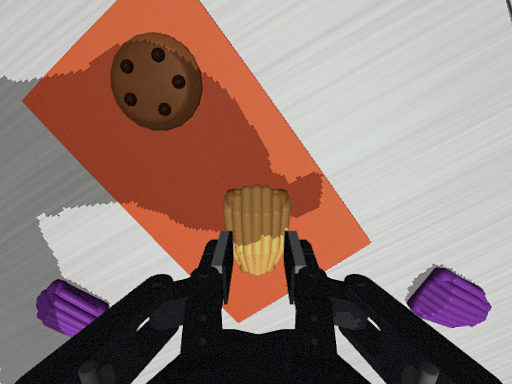

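```bash
python3 - <<'E'
from h import *
z=np.load('pics/w6.npz');s={'tool_pos':z['p'],'orientation':z['q']};d=z['d'];C=cloud('wrist',d,s)
print(proj('wrist',[z['p'],z['p']-[0,0,.014],[.422,-.3355,.014]],s))
for n in ['w5','w6']:
    z=np.load(f'pics/{n}.npz');s={'tool_pos':z['p'],'orientation':z['q']};C=cloud('wrist',z['d'],s)
    im=cv2.cvtColor(z['im'],cv2.COLOR_RGB2HSV)
    for r in ([170,190,210,230] if n=='w5' else [190,210,230,250,265]): print(n,r,C[r,258].round(4))
print(atz('wrist',[(257,186),(258,275)],.014,s))
z=np.load('pics/w5.npz');s={'tool_pos':z['p'],'orientation':z['q']}
print(atz('wrist',[(258,161),(261,235)],.014,s))
E
```

```text
[[258.58712364 227.62386735]
 [258.54522232 218.6222733 ]
 [256.65168543 225.24915214]]
w5 170 [ 0.4411 -0.3462  0.0181]
w5 190 [ 0.4281 -0.3389  0.0264]
w5 210 [ 0.4113 -0.3296  0.0238]
w5 230 [ 0.3924 -0.3191  0.0196]
w6 190 [ 0.4443 -0.349   0.0149]
w6 210 [ 0.4349 -0.3437  0.0228]
w6 230 [ 0.4236 -0.3374  0.0254]
w6 250 [ 0.4101 -0.3299  0.0246]
w6 265 [ 0.3972 -0.3227  0.0203]
[[ 0.44679601 -0.34962719  0.014     ]
 [ 0.38571963 -0.31635448  0.014     ]]
[[ 0.44706602 -0.34951792  0.014     ]
 [ 0.38390124 -0.31756663  0.014     ]]
```

```bash
python3 - <<'E'
from h import *
z=np.load('pics/w6.npz');s={'tool_pos':z['p'],'orientation':z['q']};C=cloud('wrist',z['d'],s)
im=z['im'][170:320,170:350,::-1];cv2.imwrite('pics/w6b.png',cv2.resize(np.clip(im.astype(float)*1.5,0,255).astype(np.uint8),None,fx=4,fy=4,interpolation=cv2.INTER_CUBIC))
w=s['orientation'];R=Ro.from_quat([w[1],w[2],w[3],w[0]]).as_matrix()
T=(C-s['tool_pos'])@R
for r in range(226,300,8): print(r,[tuple((T[r,c]*1000).round(0).astype(int)) for c in (205,215,222,228,231,258,288,291,296,305)])
E
```

```text
226 [(np.int64(-39), np.int64(8), np.int64(17)), (np.int64(-32), np.int64(7), np.int64(16)), (np.int64(-27), np.int64(7), np.int64(17)), (np.int64(-21), np.int64(0), np.int64(3)), (np.int64(-19), np.int64(1), np.int64(4)), (np.int64(0), np.int64(-4), np.int64(-5)), (np.int64(20), np.int64(1), np.int64(5)), (np.int64(24), np.int64(7), np.int64(16)), (np.int64(28), np.int64(7), np.int64(17)), (np.int64(34), np.int64(8), np.int64(17))]
234 [(np.int64(-40), np.int64(14), np.int64(17)), (np.int64(-32), np.int64(14), np.int64(17)), (np.int64(-20), np.int64(-11), np.int64(-29)), (np.int64(-17), np.int64(-11), np.int64(-30)), (np.int64(-15), np.int64(-10), np.int64(-28)), (np.int64(0), np.int64(2), np.int64(-5)), (np.int64(16), np.int64(-11), np.int64(-29)), (np.int64(18), np.int64(-11), np.int64(-29)), (np.int64(21), np.int64(-11), np.int64(-28)), (np.int64(35), np.int64(14), np.int64(17))]
242 [(np.int64(-40), np.int64(21), np.int64(17)), (np.int64(-24), np.int64(-7), np.int64(-30)), (np.int64(-19), np.int64(-11), np.int64(-37)), (np.int64(-16), np.int64(-11), np.int64(-38)), (np.int64(-15
[... 2773 characters left out ...]
65), np.int64(17)), (np.int64(0), np.int64(65), np.int64(17)), (np.int64(14), np.int64(8), np.int64(-53)), (np.int64(15), np.int64(3), np.int64(-59)), (np.int64(16), np.int64(-4), np.int64(-67)), (np.int64(18), np.int64(-13), np.int64(-78))]
298 [(np.int64(-19), np.int64(-16), np.int64(-86)), (np.int64(-16), np.int64(-16), np.int64(-86)), (np.int64(-17), np.int64(5), np.int64(-62)), (np.int64(-25), np.int64(73), np.int64(17)), (np.int64(-22), np.int64(73), np.int64(17)), (np.int64(0), np.int64(73), np.int64(17)), (np.int64(25), np.int64(75), np.int64(19)), (np.int64(0), np.int64(-84), np.int64(-163)), (np.int64(13), np.int64(-17), np.int64(-86)), (np.int64(16), np.int64(-17), np.int64(-86))]
```

View pics/w6b.png

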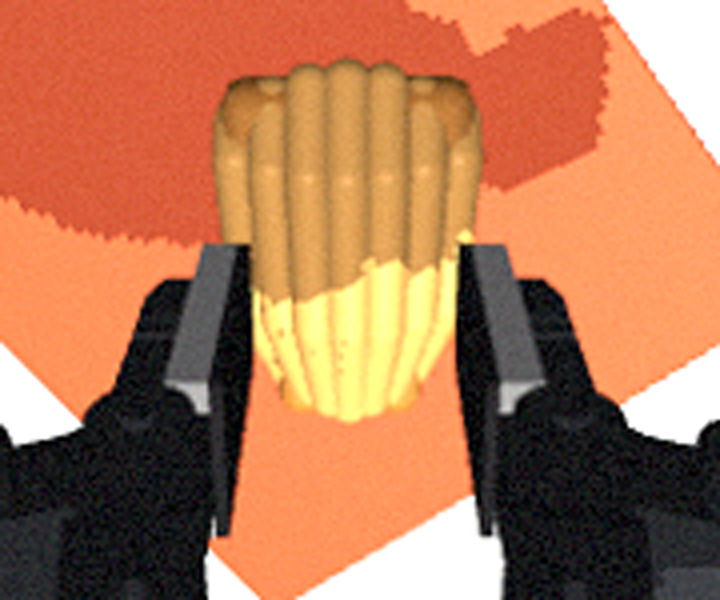

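```bash
python3 - <<'E'
from h import *
import workcell
print(tips_ahead, [x for x in dir(workcell) if not x.startswith('__')])
for n in ['w4','w5','w6']:
    z=np.load(f'pics/{n}.npz');s={'tool_pos':z['p'],'orientation':z['q']};C=cloud('wrist',z['d'],s)
    w=s['orientation'];R=Ro.from_quat([w[1],w[2],w[3],w[0]]).as_matrix()
    T=((C-s['tool_pos'])@R*1000)
    m=(abs(T[:,:,0])<50)&(abs(T[:,:,1])<20)&(z['im'].max(2)<90)&(T[:,:,2]<-8)&(z['d']>0)
    for sg in (-1,1):
        P=T[m&(T[:,:,0]*sg>0)];o=np.argsort(-P[:,2])[:60];print(n,sg,P[o][::12].round(1).tolist())
    print(proj('wrist',s['tool_pos']+R@np.array([.015,-.011,.01]),s),proj('wrist',s['tool_pos']+R@np.array([.015,-.011,-.025]),s))
E
```

```text
0.014 ['PlanningError', 'calibration', 'hand_in', 'outline_of', 'read_camera', 'recognise', 'sense', 'spot_point', 'tips_ahead']
w4 -1 [[-43.4, -3.0, -32.9], [-43.2, -0.3, -34.6], [-42.9, 4.4, -35.4], [-43.1, -9.2, -35.9], [-43.0, 2.9, -36.6]]
w4 1 [[42.7, 3.9, -33.2], [42.3, -2.7, -34.3], [42.1, 4.2, -35.6], [42.2, -3.8, -36.1], [42.3, 3.6, -36.5]]
[[280.37637134 206.56519253]] [[285.15824717 230.5074422 ]]
w5 -1 [[-43.2, -3.4, -33.5], [-43.1, 4.7, -34.9], [-43.3, -7.7, -35.5], [-43.1, -8.7, -36.1], [-43.0, 3.4, -36.8]]
w5 1 [[42.7, -5.9, -33.5], [42.3, 4.1, -34.8], [42.4, 6.9, -35.5], [42.5, -5.7, -36.3], [42.2, 9.2, -36.9]]
[[280.37637134 206.56519253]] [[285.15824717 230.5074422 ]]
w6 -1 [[-17.0, -10.2, -24.1], [-21.3, -10.3, -25.6], [-15.5, -11.0, -26.7], [-16.1, -11.2, -27.3], [-15.2, -2.7, -27.9]]
w6 1 [[15.1, -2.7, -20.0], [15.0, 4.1, -23.4], [16.7, -10.5, -24.7], [20.0, -10.3, -25.5], [19.3, -10.8, -26.5]]
[[280.37637134 206.56519253]] [[285.15824717 230.5074422 ]]
```

The fingers closed to 30 mm without touching anything, which can't happen around a 46 mm broad part. The wrist depth puts the tips about 24 to 33 mm behind the reported TCP rather than 14 mm ahead, so they passed above the biscuit. I'll open and check that with another camera before relying on it.

arm_command(
  targets=[
    [[100,0,0,0,0,0,0],[100,0,0,0,0,0,0],[100,0,0,0,0,0,0],[100,0,0,0,0,0,0]],
  ],
)

```text
time: 7.15
tool_pos: [0.4223, -0.3372, 0.0197]
orientation: [-0.0, -0.507, 0.862, 0.0]
force: [-0.1, 0.7, 0.4]
finger_gap: 0.0768
```

```bash
python3 - <<'E'
from h import *
im,d,s=save('s7','scene')
p=s['tool_pos'];w=s['orientation'];R=Ro.from_quat([w[1],w[2],w[3],w[0]]).as_matrix()
u=proj('scene',[p,p+R@[.043,0,.014],p+R@[-.043,0,.014],p+R@[.043,0,-.033],p+R@[-.043,0,-.033]]);print(u)
c=proj('scene',p)[0].astype(int);x0,y0=max(c[0]-60,0),max(c[1]-50,0)
I=im[y0:y0+90,x0:x0+120,::-1].copy();I=cv2.resize(I,None,fx=6,fy=6,interpolation=cv2.INTER_CUBIC)
for k,q in enumerate(u): cv2.circle(I,tuple(((q-[x0,y0]+.5)*6).astype(int)),5,[(0,0,255),(0,255,0),(0,255,0),(255,0,0),(255,0,0)][k],2)
cv2.imwrite('pics/s7b.png',I)
E
```

```text
[[226.11045176 152.84606503]
 [226.86102436 146.89665552]
 [225.75395901 164.80529541]
 [226.18412896 137.15554261]
 [225.01929569 155.1503684 ]]
```

View pics/s7b.png

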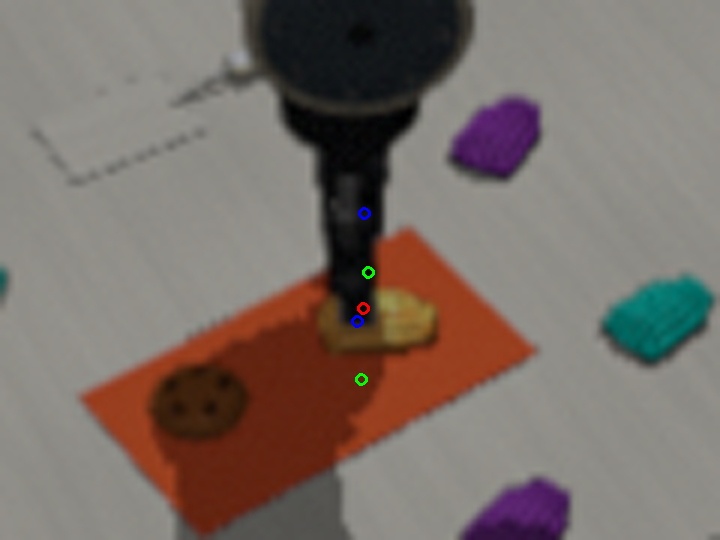

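The scene camera agrees: the near fingertip ends at the blue mark, 33 mm behind the reported TCP, and not at the green one 14 mm ahead. So `tips_ahead` doesn't match this gripper. From here I'll use measured tip positions of about 33 mm back when open and 24 mm back at a 30 mm gap, and descend while watching the force.

arm_command(
  targets=[
    [[100,0,0,0.6,0,0,0],[100,0,0,0.6,0,0,0],[100,0,0,0.4,0,0,0],[100,0,0,0.3,0,0,0],[100,0,0,0,0,0,0]],
  ],
)

```text
time: 7.62
tool_pos: [0.4214, -0.3368, -0.0196]
orientation: [-0.001, -0.506, 0.862, 0.001]
force: [-0.6, -0.1, 1.1]
finger_gap: 0.0853
```

```bash
python3 - <<'E'
from h import *
im,d,s=save('w8','wrist')
plan([0.422,-0.3355,-0.02],-119)
E
```

```text
t 7.67 pos [ 0.4219 -0.3371 -0.0188] yaw -119.14 tilt 0.08 F [-1.6 -0.7  0.5] gap 0.0856
shift units [-0.07  0.03  0.06]
turn tool z deg -0.14 share -0.0008 final-frame shift [-0.07  0.03  0.06]
```

View pics/w8.png

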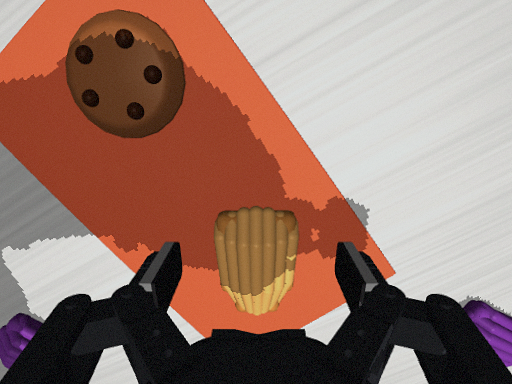

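There was no contact at a reported z of −0.019, which confirms the offset. The biscuit sits between the pads at columns 216–298. Closing now.

arm_command(
  targets=[
    [[35,0,0,0,0,0,0],[35,0,0,0,0,0,0],[35,0,0,0,0,0,0],[35,0,0,0,0,0,0],[35,0,0,0,0,0,0]],
  ],
)

```text
time: 8.08
tool_pos: [0.4229, -0.3376, -0.0175]
orientation: [0.0, -0.507, 0.862, -0.001]
force: [-0.7, 0.1, 4.1]
finger_gap: 0.0453
```

```bash
python3 - <<'E'
from h import *
im,d,s=save('w9','wrist')
plan([0.422,-0.3355,-0.02],-119)
E
```

```text
t 8.13 pos [ 0.4229 -0.3376 -0.0175] yaw -119.12 tilt 0.1 F [0.3 0.6 4.5] gap 0.0446
shift units [-0.07  0.09  0.13]
turn tool z deg -0.12 share -0.0007 final-frame shift [-0.07  0.09  0.13]
```

View pics/w9.png

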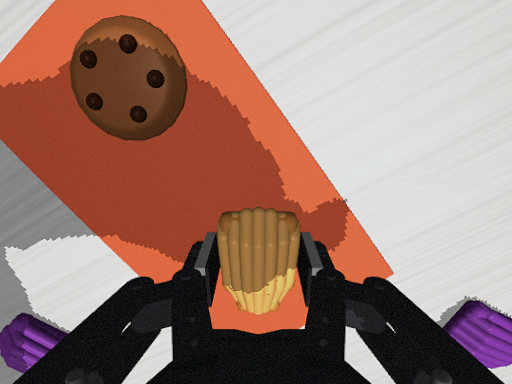

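Gripped with a 45 mm gap, pads on the broad flanks. I'll lift, then measure how the biscuit sits in the hand.

arm_command(
  targets=[
    [[35,0,0,-0.5,0,0,0],[35,0,0,-1,0,0,0],[35,0,0,-1,0,0,0],[35,0,0,-1,0,0,0],[35,0,0,-1,0,0,0]],
  ],
)

```text
time: 8.55
tool_pos: [0.4219, -0.337, 0.073]
orientation: [-0.0, -0.506, 0.862, 0.0]
force: [1.1, 0.6, -0.7]
finger_gap: 0.0445
```

```bash
python3 - <<'E'
from h import *
im,d,s=save('w10','wrist')
z=np.load('pics/w2.npz');s2={'tool_pos':z['p'],'orientation':z['q']}
print('nest',atz('wrist',[(227.2,81.2)],.016,s2),'car',atz('wrist',[(251.7,70.7)],.0,s2),'nb',atz('wrist',[(277.5,44.8)],.027,s2))
for n in ('w9','w10'):
    z=np.load(f'pics/{n}.npz');s={'tool_pos':z['p'],'orientation':z['q']};C=cloud('wrist',z['d'],s)
    w=s['orientation'];R=Ro.from_quat([w[1],w[2],w[3],w[0]]).as_matrix();T=((C-s['tool_pos'])@R*1000)
    hsv=cv2.cvtColor(z['im'],cv2.COLOR_RGB2HSV)
    m=(hsv[:,:,0]>12)&(hsv[:,:,0]<32)&(hsv[:,:,1]>90)&(abs(T[:,:,0])<23)&(abs(T[:,:,1])<50)&(T[:,:,2]<-22)&(T[:,:,2]>-50)
    P=T[m];print(n,m.sum(),P.min(0),P.max(0),np.percentile(P[:,1],[1,99]))
    for y in range(-25,45,10):
        q=P[abs(P[:,1]-y)<3];print(y,len(q),q.mean(0).round(1) if len(q) else '',(q[:,0].min()+q[:,0].max())/2 if len(q) else '')
plan([0.48,-0.1,0.12],-89.4)
E
```

```text
nest [[0.52854121 0.07839279 0.016     ]] car [[0.52768574 0.04125969 0.        ]] nb [[ 0.54001823 -0.00276926  0.027     ]]
w9 7192 [-22.93409224 -27.38527973 -49.7434669 ] [ 22.9229885   40.37318474 -24.12314184] [-25.83659678  37.57550362]
-25 589 [ -0.1 -23.9 -31. ] 0.09973209544435058
-15 1109 [ -0.3 -14.9 -36. ] -0.3931174797546433
-5 789 [ -0.3  -5.1 -38.5] -0.37359534380502524
5 731 [ -0.5   5.  -38.3] -0.405055949511711
15 623 [ -0.2  14.9 -38.5] -0.4004162789827497
25 341 [ -0.5  24.8 -36.6] -0.7586381140919158
35 243 [ -0.2  35.  -34. ] -0.37282554651679245
w10 7177 [-22.9726307  -27.57143227 -48.5887707 ] [ 22.84894102  40.49719999 -24.04411928] [-25.7963133   37.45455717]
-25 586 [ -0.2 -23.9 -31. ] -0.5231010558598062
-15 1097 [ -0.4 -14.9 -36. ] -0.26484914974114915
-5 777 [ -0.5  -5.1 -38.5] -0.4192868600819093
5 721 [ -0.1   4.9 -38.3] -0.33791814530924036
15 620 [ -0.2  15.  -38.5] -0.4113861769199776
25 348 [ -0.3  24.8 -36.5] -0.32328427080393674
35 245 [ -0.4  35.  -34. ] -0.05369631338986203
t 8.6 pos [ 0.4241 -0.3387  0.0775] yaw -119.09 tilt 0.39 F [ 1.6 -1.   3.6] gap 0.045
shift units [-11.79   3.35  -2.16]
turn tool z deg -29.69 share -0.1649 final-frame shift [-11.9   -2.93  -2.16]
```

View pics/w10.png

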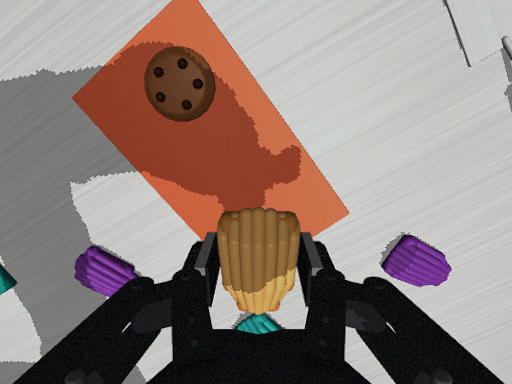

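The biscuit lifted and sits centred: mid is within about 0.5 mm of the TCP in tool x and y. Now I'll carry it over while turning by −29.7°.

arm_command(
  targets=[
    [[35,0,0,-0.45,0,0,-0.033],[35,0,0,-0.45,0,0,-0.033],[35,0,0,-0.45,0,0,-0.033],[35,0,0,-0.45,0,0,-0.033],[35,0,0,-0.45,0,0,-0.033]],
  ],
)

```text
time: 9.02
tool_pos: [0.4219, -0.337, 0.1174]
orientation: [-0.0, 0.712, -0.702, -0.0]
force: [0.1, -0.0, 0.0]
finger_gap: 0.0445
```

arm_command(
  targets=[
    [[35,-1,0,0,0,0,0],[35,-1,0,0,0,0,0],[35,-1,0,0,0,0,0],[35,-1,0,0,0,0,0],[35,-1,0,0,0,0,0]],
  ],
)

```text
time: 9.43
tool_pos: [0.4209, -0.2362, 0.1169]
orientation: [-0.0, 0.71, -0.704, -0.0]
force: [0.1, 0.2, -0.0]
finger_gap: 0.0447
```

arm_command(
  targets=[
    [[35,-1,0,0,0,0,0],[35,-1,0,0,0,0,0],[35,-1,0,0,0,0,0],[35,-1,0,0,0,0,0],[35,-1,0,0,0,0,0]],
  ],
)

```text
time: 9.85
tool_pos: [0.4199, -0.1362, 0.117]
orientation: [-0.0, 0.711, -0.704, -0.0]
force: [0.6, 0.8, -1.6]
finger_gap: 0.0449
```

arm_command(
  targets=[
    [[35,-1,0,0,0,0,0],[35,-1,0,0,0,0,0],[35,-1,0,0,0,0,0],[35,-1,0,0,0,0,0],[35,-1,0,0,0,0,0]],
  ],
)

```text
time: 10.27
tool_pos: [0.4189, -0.0363, 0.117]
orientation: [-0.0, 0.711, -0.704, -0.0]
force: [0.1, 0.2, -1.6]
finger_gap: 0.0444
```

arm_command(
  targets=[
    [[35,-1,0,0,0,0,0],[35,-1,0,0,0,0,0],[35,-1,0,0,0,0,0],[35,-0.8,-0.5,0,0,0,0],[35,0,0,0,0,0,0]],
  ],
)

```text
time: 10.68
tool_pos: [0.4296, 0.041, 0.1171]
orientation: [-0.001, 0.711, -0.703, 0.0]
force: [1.0, 0.9, -0.9]
finger_gap: 0.0445
```

```bash
python3 - <<'E'
from h import *
im,d,s=save('w11','wrist')
plan([0.535,0.0755,0.12],-89.4)
for l in ['carrier','nest','neighbour_mid']:
    r=spot_point(l,'wrist');print(l,[(round(x['confidence'],2),(np.array(x['point'])*[512,384]).round(1),atz('wrist',np.array(x['point'])*[512,384],{'carrier':0,'nest':.016,'neighbour_mid':.027}[l],s).round(4)) for x in r])
cv2.imwrite('pics/w11b.png',cv2.resize(im[40:230,120:420,::-1],None,fx=2.6,fy=2.6,interpolation=cv2.INTER_CUBIC))
E
```

```text
t 10.73 pos [0.4288 0.0399 0.1169] yaw -89.32 tilt 0.01 F [-0.1  0.1 -1.2] gap 0.0445
shift units [-1.72 -5.33 -0.15]
turn tool z deg 0.08 share 0.0004 final-frame shift [-1.72 -5.33 -0.15]
carrier [(0.9, array([264.4,  79.6]), array([[ 0.5281,  0.0364, -0.    ]]))]
nest [(0.78, array([220.5,  74.6]), array([[0.5311, 0.0765, 0.016 ]]))]
neighbour_mid [(0.96, array([309. ,  65.2]), array([[ 0.539 , -0.0011,  0.027 ]]))]
```

View pics/w11.png

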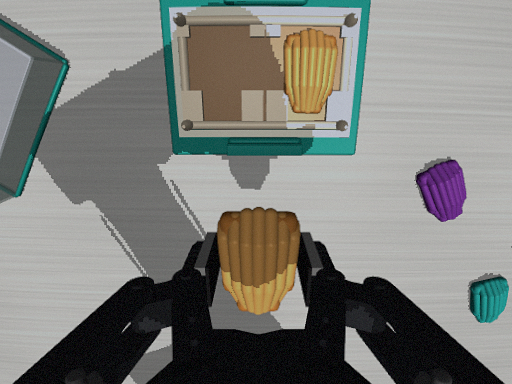

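Wrist view: the posts are at (180,20), (350,19), (342,126) and (187,126). The neighbour's narrow end points at the robot, the same way as the held biscuit's.

```bash
python3 - <<'E'
from h import *
z=np.load('pics/w11.npz');s={'tool_pos':z['p'],'orientation':z['q']}
P=atz('wrist',[(180,20),(350,19),(342,126),(187,126)],.037,s);print(P.round(4),P.mean(0))
P=atz('wrist',[(173,154),(355,154)],.01,s);print(P.round(4),P.mean(0))
E
```

```text
[[ 0.5705  0.1051  0.037 ]
 [ 0.5731 -0.0299  0.037 ]
 [ 0.489  -0.0319  0.037 ]
 [ 0.4872  0.1046  0.037 ]] [0.52994201 0.03694602 0.037     ]
[[ 0.4563  0.1276  0.01  ]
 [ 0.4587 -0.0564  0.01  ]] [0.45750742 0.03558618 0.01      ]
```

View pics/w11b.png

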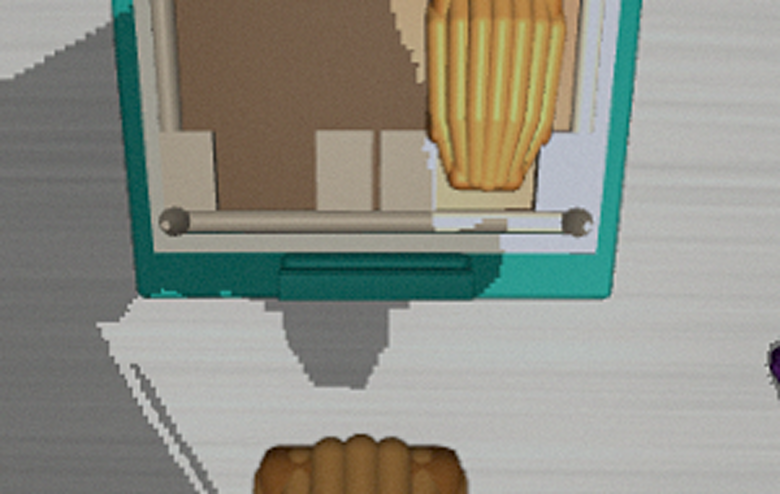

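arm_command(
  targets=[
    [[35,-0.33,-1,0,0,0,0],[35,-0.33,-1,0,0,0,0],[35,-0.33,-1,0,0,0,0],[35,-0.33,-1,0.6,0,0,0],[35,-0.4,-1,0.8,0,0,0]],
  ],
)

```text
time: 11.3
tool_pos: [0.5301, 0.0738, 0.0897]
orientation: [-0.001, 0.71, -0.704, 0.001]
force: [1.0, 0.4, 0.2]
finger_gap: 0.0453
```

arm_command(
  targets=[
    [[35,0,-0.38,0.9,0,0,0],[35,0,0,0.9,0,0,0],[35,0,0,0.6,0,0,0],[35,0,0,0,0,0,0]],
  ],
)

```text
time: 11.63
tool_pos: [0.5335, 0.0728, 0.0377]
orientation: [0.003, 0.71, -0.704, -0.002]
force: [-0.5, -0.2, -0.5]
finger_gap: 0.0447
```

```bash
python3 - <<'E'
from h import *
im,d,s=save('w12','wrist')
plan([0.536,0.0754,-0.0035],-89.3)
E
```

```text
t 11.68 pos [0.5346 0.0731 0.0395] yaw -89.51 tilt 0.2 F [0.2 0.2 0.5] gap 0.0449
shift units [-0.12 -0.08  2.15]
turn tool z deg -0.21 share -0.0011 final-frame shift [-0.12 -0.08  2.15]
```

View pics/w12.png

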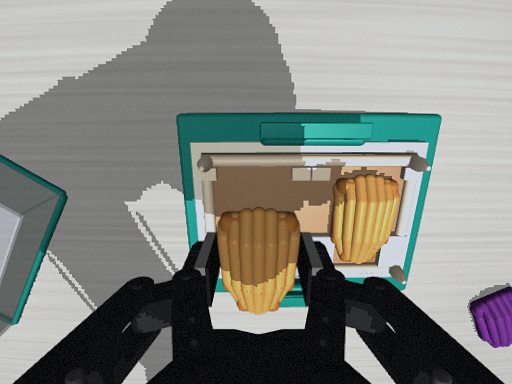

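Wrist view: the held biscuit hangs over the empty nest, and the far posts are at (205,165) and (427,165). I'll check the lateral offset from these.

```bash
python3 - <<'E'
from h import *
z=np.load('pics/w12.npz');s={'tool_pos':z['p'],'orientation':z['q']};im=z['im']
cv2.imwrite('pics/w12b.png',cv2.resize(im[100:320,160:450,::-1],None,fx=2.7,fy=2.7,interpolation=cv2.INTER_CUBIC))
P=atz('wrist',[(205,163),(423,163),(398,274)],.037,s);print(P.round(4))
for l in ['carrier','nest','neighbour_mid']:
    pass
E
```

```text
[[ 0.5775  0.1062  0.037 ]
 [ 0.5788 -0.03    0.037 ]
 [ 0.4957 -0.0293  0.037 ]]
```

View pics/w12b.png

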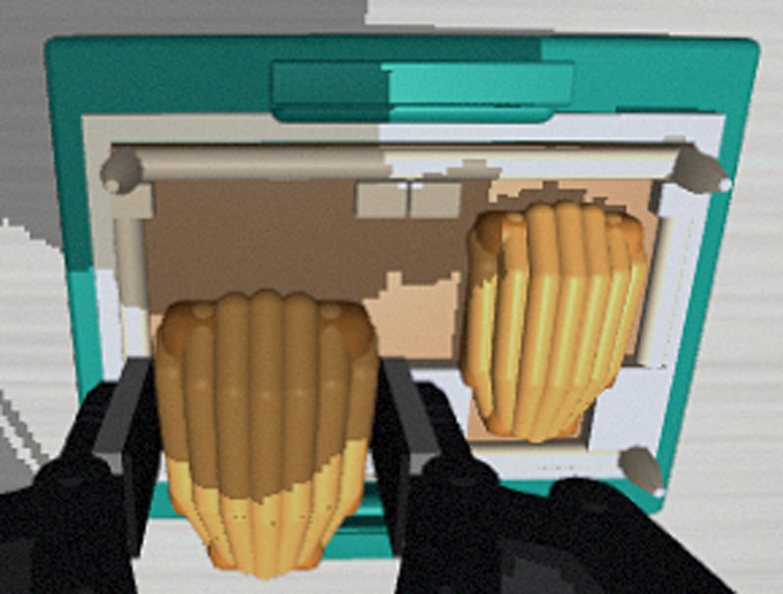

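```bash
python3 - <<'E'
from h import *
z=np.load('pics/w12.npz');s={'tool_pos':z['p'],'orientation':z['q']}
print(atz('wrist',[(200.7,168.5),(428.5,168.5),(403.7,281.5)],.037,s).round(4))
z=np.load('pics/w11.npz');s={'tool_pos':z['p'],'orientation':z['q']}
im=z['im'];cv2.imwrite('pics/w11c.png',cv2.resize(im[0:150,160:370,::-1],None,fx=3.6,fy=3.6,interpolation=cv2.INTER_CUBIC))
E
```

```text
[[ 0.5739  0.109   0.037 ]
 [ 0.5753 -0.0343  0.037 ]
 [ 0.489  -0.035   0.037 ]]
```

View pics/w11c.png

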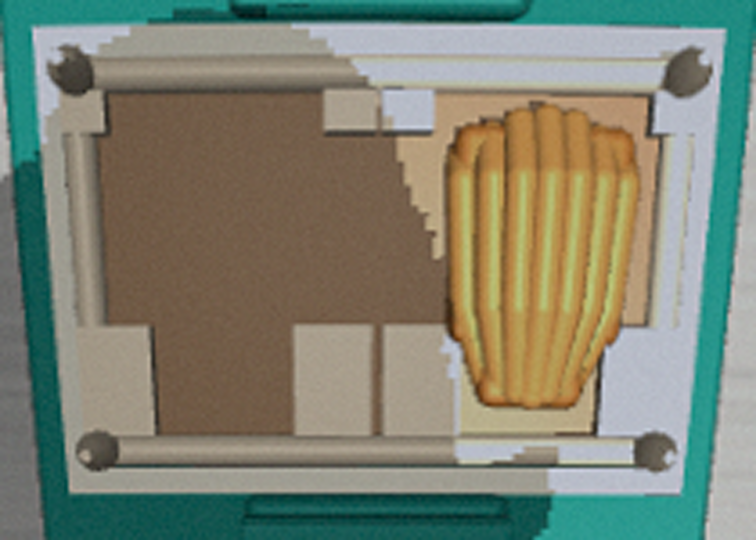

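arm_command(
  targets=[
    [[35,-0.14,-0.12,0.3,0,0,0],[35,0,0,0.6,0,0,0],[35,0,0,0.5,0,0,0],[35,0,0,0.3,0,0,0],[35,0,0,0,0,0,0]],
  ],
)

```text
time: 12.1
tool_pos: [0.5373, 0.0768, 0.0056]
orientation: [0.001, 0.71, -0.704, -0.001]
force: [-0.8, 0.3, -0.5]
finger_gap: 0.0448
```

```bash
python3 - <<'E'
from h import *
im,d,s=save('w13','wrist')
cv2.imwrite('pics/w13b.png',cv2.resize(im[100:320,160:450,::-1],None,fx=2.7,fy=2.7,interpolation=cv2.INTER_CUBIC))
plan([0.537,0.0758,-0.0035],-89.3)
E
```

```text
t 12.15 pos [0.5379 0.077  0.0064] yaw -89.43 tilt 0.06 F [-0.2  0.   1.1] gap 0.0449
shift units [0.06 0.04 0.49]
turn tool z deg -0.13 share -0.0007 final-frame shift [0.06 0.05 0.49]
```

View pics/w13b.png

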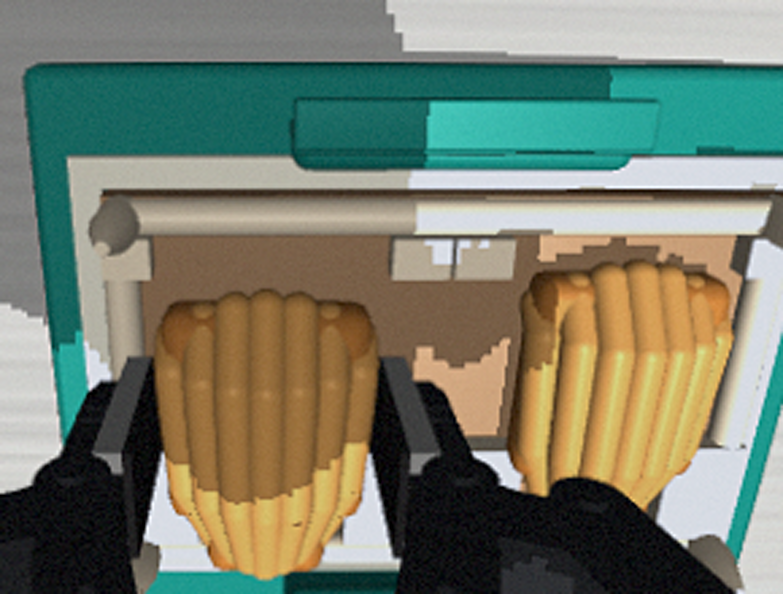

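The biscuit is over the nest and aligned with its neighbour. Lowering the last 10 mm.

arm_command(
  targets=[
    [[35,0.04,0.04,0.25,0,0,0],[35,0,0,0.15,0,0,0],[35,0,0,0.1,0,0,0],[35,0,0,0,0,0,0]],
  ],
)

```text
time: 12.48
tool_pos: [0.5379, 0.0759, -0.0028]
orientation: [-0.0, 0.711, -0.703, 0.001]
force: [0.5, -2.0, 2.2]
finger_gap: 0.0448
```

```bash
python3 - <<'E'
from h import *
im,d,s=save('w14','wrist')
cv2.imwrite('pics/w14b.png',cv2.resize(im[100:320,160:450,::-1],None,fx=2.7,fy=2.7,interpolation=cv2.INTER_CUBIC))
plan([0.537,0.0758,-0.0035],-89.3)
E
```

```text
t 12.53 pos [ 0.5378  0.0759 -0.0029] yaw -89.42 tilt 0.06 F [-0.5 -2.1  1.7] gap 0.0446
shift units [0.01 0.04 0.03]
turn tool z deg -0.12 share -0.0007 final-frame shift [0.   0.04 0.03]
```

View pics/w14b.png

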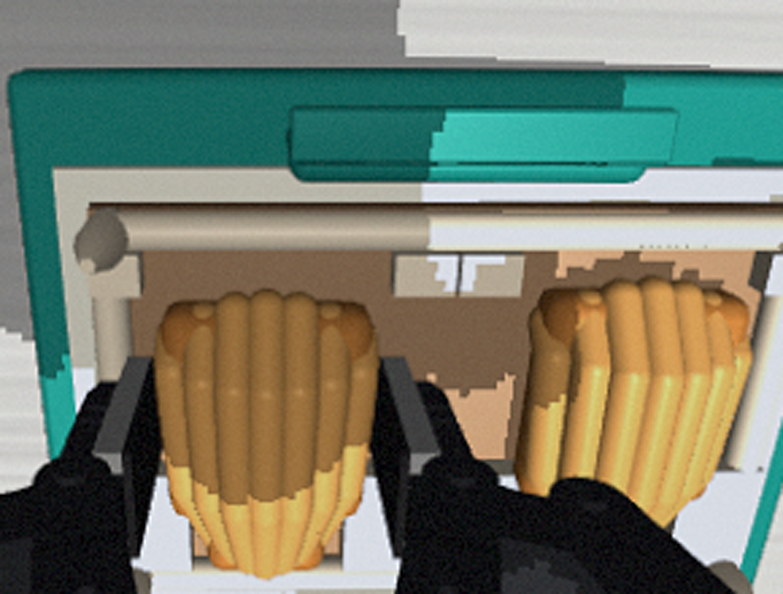

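The narrow end lies between its two blocks and there is light contact (about 2 N). Releasing gently.

arm_command(
  targets=[
    [[58,0,0,0,0,0,0],[60,0,0,0,0,0,0],[60,0,0,0,0,0,0],[60,0,0,0,0,0,0]],
  ],
)

```text
time: 12.87
tool_pos: [0.5374, 0.0746, -0.0029]
orientation: [0.001, 0.711, -0.704, 0.001]
force: [0.8, -7.1, 2.8]
finger_gap: 0.0509
```

```bash
python3 - <<'E'
from h import *
im,d,s=save('w15','wrist')
cv2.imwrite('pics/w15b.png',cv2.resize(im[100:320,160:450,::-1],None,fx=2.7,fy=2.7,interpolation=cv2.INTER_CUBIC))
plan([0.537,0.0758,-0.0035],-89.3)
E
```

```text
t 12.92 pos [ 0.5375  0.0746 -0.0029] yaw -89.42 tilt 0.15 F [ 0.8 -7.9  2.4] gap 0.051
shift units [-0.06  0.02  0.03]
turn tool z deg -0.12 share -0.0007 final-frame shift [-0.06  0.02  0.03]
```

View pics/w15b.png

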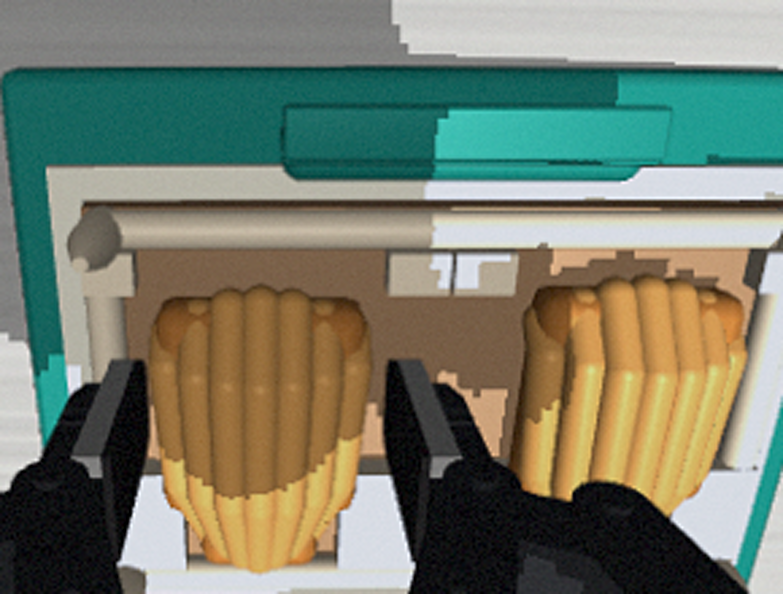

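The biscuit is released and centred between the blocks. The left finger leans on the nest's side wall with about 8 N, which is acceptable. Lifting straight up.

arm_command(
  targets=[
    [[57,0,0,0,0,0,0],[57,0,0,-0.3,0,0,0],[57,0,0,-0.6,0,0,0],[57,0,0,-1,0,0,0],[60,0,0,-1,0,0,0]],
  ],
)

```text
time: 13.33
tool_pos: [0.5368, 0.0769, 0.0551]
orientation: [0.0, 0.711, -0.704, -0.001]
force: [0.1, 1.1, -0.0]
finger_gap: 0.0511
```

arm_command(
  targets=[
    [[100,0,0.3,-1,0,0,0],[100,0,1,-1,0,0,0],[100,0,1,-1,0,0,0],[100,0,1,-0.5,0,0,0],[100,0,1,0,0,0,0]],
  ],
)

```text
time: 13.75
tool_pos: [0.4522, 0.0767, 0.1275]
orientation: [-0.003, 0.711, -0.703, 0.001]
force: [-0.2, 0.2, 0.1]
finger_gap: 0.0852
```

```bash
python3 - <<'E'
from h import *
im,d,s=save('w16','wrist')
plan([0.44,0.34,0.12],-126)
for l in ['biscuit_mid','biscuit_tip','nest','carrier']:
    r=spot_point(l,'wrist');print(l,[(round(x['confidence'],2),(np.array(x['point'])*[512,384]).round(1),atz('wrist',np.array(x['point'])*[512,384],{'carrier':0,'nest':.016}.get(l,.027),s).round(4)) for x in r])
C=cloud('wrist',d,s);np.save('pics/C16.npy',C)
cv2.imwrite('pics/w16b.png',cv2.resize(im[20:200,100:400,::-1],None,fx=2.6,fy=2.6,interpolation=cv2.INTER_CUBIC))
E
```

```text
t 13.8 pos [0.4482 0.0762 0.1263] yaw -89.45 tilt 0.21 F [-4.8 -0.8 -1.3] gap 0.0851
shift units [-13.19   0.28   0.36]
turn tool z deg 36.55 share 0.2031 final-frame shift [-10.43   8.08   0.36]
biscuit_mid [(0.77, array([505.6, 306.4]), array([[ 0.2908, -0.2399,  0.027 ]])), (0.64, array([258.8,  96.9]), array([[0.5351, 0.0774, 0.027 ]])), (0.59, array([466.1, 206.2]), array([[ 0.4282, -0.1469,  0.027 ]]))]
biscuit_tip [(0.97, array([470.3, 234.5]), array([[ 0.3941, -0.1612,  0.027 ]])), (0.93, array([257.5, 139.5]), array([[0.4957, 0.0782, 0.027 ]])), (0.82, array([501. , 330.1]), array([[ 0.251 , -0.2475,  0.027 ]]))]
nest []
carrier [(0.9, array([298.5,  99.7]), array([[0.5328, 0.0369, 0.    ]]))]
```

View pics/w16.png

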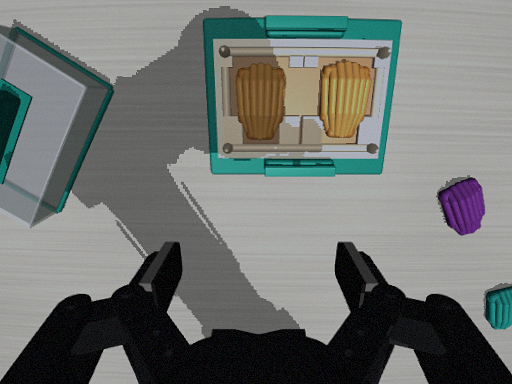

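Wrist view: both biscuits lie alike in their nests, the loose one at (260,100) with its narrow end down like the neighbour's. Next: biscuit height and a refined carrier pose.

```bash
python3 - <<'E'
from h import *
C=np.load('pics/C16.npy')
print('new crest',np.percentile(C[75:125,250:270,2],[50,95]).round(4),'nb',np.percentile(C[75:125,335:355,2],[50,95]).round(4))
z=np.load('pics/w16.npz');im=z['im'];cv2.imwrite('pics/w16c.png',cv2.resize(im[10:180,200:410,::-1],None,fx=3.5,fy=3.5,interpolation=cv2.INTER_CUBIC))
E
```

```text
new crest [0.0364 0.0381] nb [0.0362 0.0382]
```

View pics/w16c.png

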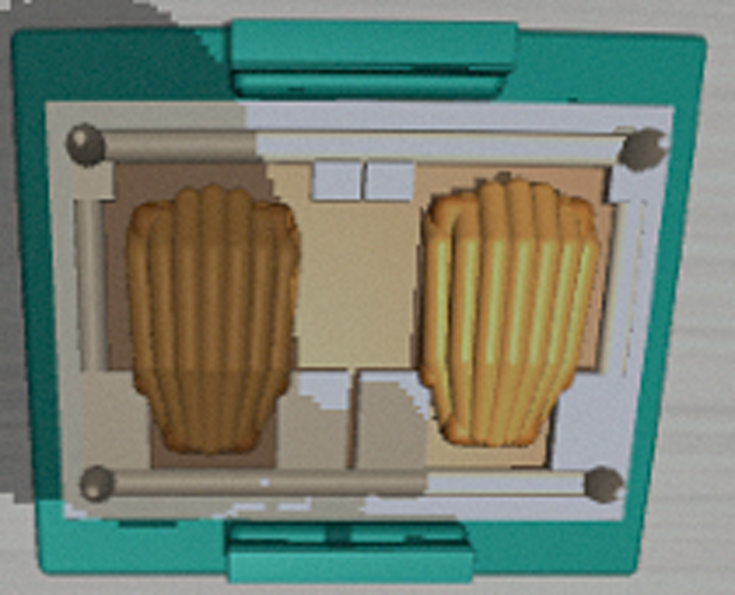

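```bash
cat > fit.py <<'E'
from h import *
from scipy.optimize import least_squares
def fitc(s,uv,xyz):
    xyz=np.array(xyz,float)
    def f(p):
        c,sn=np.cos(p[2]),np.sin(p[2]);X=np.c_[p[0]+c*xyz[:,0]-sn*xyz[:,1],p[1]+sn*xyz[:,0]+c*xyz[:,1],xyz[:,2]]
        return (proj('wrist',X,s)-uv).ravel()
    r=least_squares(f,[.53,.037,0]);return r.x,r.fun.reshape(-1,2)
E
python3 - <<'E'
from fit import *
z=np.load('pics/w16.npz');s={'tool_pos':z['p'],'orientation':z['q']}
g=lambda a:np.array(a)/3.5+[200,10]-.36
pl=g([(13,32),(705,38),(638,572),(45,572)]);ins=g([(45,103),(674,107),(622,520),(63,517)])
P=[(75,93,.01),(75,-93,.01),(-75,-93,.01),(-75,93,.01)];I=[(48,76,.022),(48,-76,.022),(-48,-76,.022),(-48,76,.022)]
m=lambda L:[(a/1000,b/1000,c) for a,b,c in L]
for uv,X in ((pl,P),(ins,I),(np.r_[pl,ins],P+I)):
    x,e=fitc(s,uv,m(X));print(x[:2].round(4),np.degrees(x[2]).round(2),e.round(1).tolist())
E
```

```text
[0.5307 0.0364] 0.83 [[-1.6, -1.0], [2.4, -1.5], [1.1, 1.9], [-1.9, 2.3]]
[0.5328 0.0382] 0.62 [[5.2, 5.3], [-5.9, 5.5], [-3.8, -7.7], [4.2, -7.1]]
[0.5318 0.0373] 0.74 [[-2.6, -2.5], [1.7, -2.7], [0.3, 1.0], [-3.0, 1.1], [6.1, 6.7], [-5.2, 6.5], [-3.0, -6.8], [5.2, -6.0]]
```

The new biscuit's crest is 38.1 mm up, the same as the neighbour's 38.2 mm, so it is nested. The carrier is at about (0.5305, 0.037) with a yaw of +0.7°. Now to the cover.

arm_command(
  targets=[
    [[100,0,0,-0.4,0,0,0.038],[100,0,0,-0.4,0,0,0.038],[100,0,0,-0.4,0,0,0.038],[100,0,0,-0.4,0,0,0.038],[100,0,0,0,0,0,0.038]],
  ],
)

```text
time: 14.42
tool_pos: [0.453, 0.076, 0.1578]
orientation: [0.001, -0.47, 0.883, -0.0]
force: [0.2, 0.3, 0.7]
finger_gap: 0.0854
```

arm_command(
  targets=[
    [[100,0,0,0,0,0,0.013],[100,-1,0.85,0,0,0,0],[100,-1,0.85,0,0,0,0],[100,-1,0.85,0,0,0,0],[100,-1,0.85,0,0,0,0]],
  ],
)

```text
time: 14.83
tool_pos: [0.4437, 0.1815, 0.1562]
orientation: [-0.0, -0.454, 0.891, 0.0]
force: [0.2, -0.7, 0.3]
finger_gap: 0.0852
```

arm_command(
  targets=[
    [[100,-1,0.85,0,0,0,0],[100,-1,0.85,0,0,0,0],[100,-1,0.85,0,0,0,0],[100,-1,0.85,0,0,0,0],[100,-1,0.85,0,0,0,0]],
  ],
)

```text
time: 15.25
tool_pos: [0.4336, 0.3128, 0.156]
orientation: [-0.0, -0.454, 0.891, -0.0]
force: [-0.0, -0.5, -0.4]
finger_gap: 0.0856
```

arm_command(
  targets=[
    [[100,-1,0.8,0,0,0,0],[100,-1,0.6,0,0,0,0],[100,0,0,0,0,0,0],[100,0,0,0,0,0,0]],
  ],
)

```text
time: 15.58
tool_pos: [0.4343, 0.3609, 0.1553]
orientation: [-0.001, -0.455, 0.891, -0.0]
force: [0.5, -0.8, 0.6]
finger_gap: 0.0854
```

```bash
python3 - <<'E'
from h import *
im,d,s=save('w17','wrist')
plan([0.503,0.306,0.12],-126)
for l in ['cover_grip']:
    r=spot_point(l,'wrist');print(l,[(round(x['confidence'],2),(np.array(x['point'])*[512,384]).round(1),atz('wrist',np.array(x['point'])*[512,384],.062,s).round(4)) for x in r])
    r=spot_point(l,'top')
    r=outline_of(l,'wrist');print(len(r),[x['pixels'].sum() for x in r])
E
```

```text
t 15.63 pos [0.4343 0.3601 0.1557] yaw -125.96 tilt 0.1 F [ 0.3 -0.9  0.6] gap 0.0855
shift units [ 0.17 -4.37  1.79]
turn tool z deg 0.04 share 0.0002 final-frame shift [ 0.17 -4.37  1.79]
cover_grip [(0.64, array([253.1,  96. ]), array([[0.5042, 0.316 , 0.062 ]]))]
1 [np.int64(20255)]
```

View pics/w17.png

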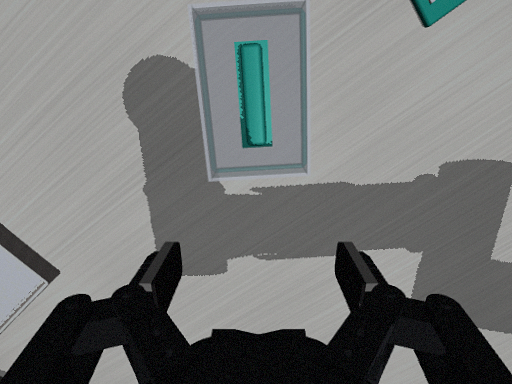

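Wrist view: the teal handle runs from (250,42) to (259,146) on the clear cover. I'll fit its axis from depth.

```bash
cat > hf.py <<'E'
from h import *
def handle(n,zlo,zhi):
    z=np.load(f'pics/{n}.npz');s={'tool_pos':z['p'],'orientation':z['q']};C=cloud('wrist',z['d'],s)
    hsv=cv2.cvtColor(z['im'],cv2.COLOR_RGB2HSV)
    m=(hsv[:,:,0]>78)&(hsv[:,:,0]<98)&(hsv[:,:,1]>110)&(C[:,:,2]>zlo)&(C[:,:,2]<zhi)
    m=cv2.morphologyEx(m.astype(np.uint8),cv2.MORPH_OPEN,np.ones((3,3)))
    n_,l,st,_=cv2.connectedComponentsWithStats(m);k=1+st[1:,4].argmax();m=l==k
    P=C[m];r=cv2.minAreaRect((P[:,:2]*1000).astype(np.float32));print('n',m.sum(),'z',np.median(P[:,2]).round(4),np.percentile(P[:,2],[5,95]).round(4),'rect',np.round(r[0],1),np.round(r[1],1),round(r[2],1))
    c,v=np.linalg.eigh(np.cov(P[:,:2].T));print('mean',P.mean(0).round(4),'axis deg',np.degrees(np.arctan2(v[1,1],v[0,1])).round(2))
    w=s['orientation'];R=Ro.from_quat([w[1],w[2],w[3],w[0]]).as_matrix()
    T=(P-s['tool_pos'])@R*1000;print('tool frame mean',T.mean(0).round(1),'min',np.percentile(T,1,0).round(1),'max',np.percentile(T,99,0).round(1))
E
python3 - <<'E'
from hf import *
handle('w17',.066,.09)
E
```

```text
n 2132 z 0.0766 [0.074 0.078] rect [503.3 315.6] [18.2 84. ] 57.7
mean [0.505  0.3145 0.0765] axis deg 147.57
tool frame mean [ -4.  -84.5  78.8] min [ -14.2 -123.1   76.8] max [  5.8 -42.2  82.4]
```

```bash
python3 - <<'E'
from h import *
plan([0.5035,0.3155,0.03],-122.3)
E
```

```text
t 15.78 pos [0.4344 0.3591 0.1566] yaw -126.03 tilt 0.02 F [ 0.1  0.3 -0.4] gap 0.0855
shift units [-0.27 -4.08  6.33]
turn tool z deg -3.73 share -0.0207 final-frame shift [-0.   -4.09  6.33]
```

arm_command(
  targets=[
    [[100,0,0,0.4,0,0,-0.0207],[100,0,-1,0.6,0,0,0],[100,0,-1,0.7,0,0,0],[100,0,-1,0.8,0,0,0],[100,0,-1,0.8,0,0,0]],
  ],
)

```text
time: 16.2
tool_pos: [0.5028, 0.3161, 0.0907]
orientation: [0.001, -0.483, 0.876, 0.0]
force: [-0.3, 0.5, 0.8]
finger_gap: 0.0854
```

arm_command(
  targets=[
    [[100,0,-0.09,0,0,0,0],[100,0,0,0,0,0,0]],
  ],
)

```text
time: 16.37
tool_pos: [0.5037, 0.3144, 0.0899]
orientation: [-0.001, -0.482, 0.876, -0.0]
force: [0.6, 0.1, 0.6]
finger_gap: 0.0853
```

```bash
python3 - <<'E'
from hf import *
save('w18','wrist')
plan([0.5035,0.3155,0.03],-122.3)
handle('w18',.066,.09)
E
```

```text
t 16.42 pos [0.5037 0.3155 0.0909] yaw -122.34 tilt 0.01 F [-0.3  0.3 -0.4] gap 0.0858
shift units [0.   0.01 3.05]
turn tool z deg -0.04 share -0.0002 final-frame shift [0.   0.01 3.05]
n 2641 z 0.0767 [0.0736 0.0779] rect [504.  315.2] [18. 83.] 57.5
mean [0.5078 0.3128 0.0764] axis deg 147.45
tool frame mean [-0.9 -4.3 13.5] min [ -9.6 -40.9  11.6] max [ 7.9 39.5 19.6]
```

View pics/w18.png

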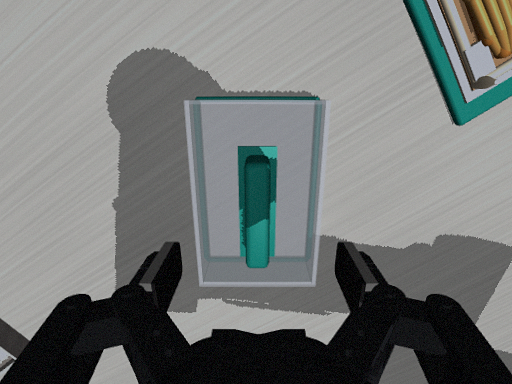

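The handle is centred between the jaws (offset about −0.9, −0.7 mm). Descending and gripping.

arm_command(
  targets=[
    [[100,-0.04,-0.03,0.8,0,0,0],[100,0,0,0.9,0,0,0],[100,0,0,0.8,0,0,0],[80,0,0,0.5,0,0,0],[60,0,0,0,0,0,0]],
  ],
)

```text
time: 16.83
tool_pos: [0.503, 0.3163, 0.0294]
orientation: [-0.001, -0.483, 0.876, -0.0]
force: [-1.2, 0.5, 0.1]
finger_gap: 0.0637
```

arm_command(
  targets=[
    [[5,0,0,0,0,0,0],[5,0,0,0,0,0,0],[5,0,0,0,0,0,0],[5,0,0,0,0,0,0],[5,0,0,0,0,0,0]],
  ],
)

```text
time: 17.25
tool_pos: [0.505, 0.3172, 0.0322]
orientation: [0.001, -0.483, 0.876, 0.0]
force: [-1.1, 0.0, 5.6]
finger_gap: 0.0167
```

arm_command(
  targets=[
    [[5,0,0,0,0,0,0]],
  ],
)

```text
time: 17.33
tool_pos: [0.505, 0.3171, 0.0322]
orientation: [0.001, -0.483, 0.876, 0.0]
force: [-2.0, -0.3, 6.6]
finger_gap: 0.0168
```

```bash
python3 - <<'E'
from hf import *
save('w19','wrist')
plan([0.5035,0.3155,0.03],-122.3)
E
```

```text
t 17.38 pos [0.505  0.3171 0.0321] yaw -122.23 tilt 0.14 F [-1.5  0.4  5.7] gap 0.0165
shift units [0.11 0.02 0.11]
turn tool z deg 0.07 share 0.0004 final-frame shift [0.11 0.02 0.11]
```

View pics/w19.png

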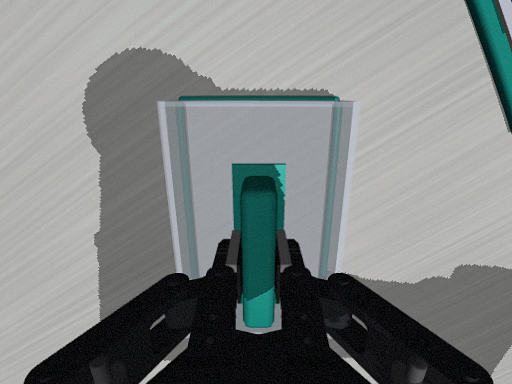

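The handle is gripped (16.7 mm gap) with the fingertips resting on the cover top at about 6 N. Lifting and turning.

arm_command(
  targets=[
    [[5,0,0,-0.3,0,0,0],[5,0,0,-0.6,0,0,0],[5,0,0,-0.8,0,0,0],[5,0,0,-0.8,0,0,0],[5,0,0,-0.8,0,0,0.02]],
  ],
)

```text
time: 17.8
tool_pos: [0.5036, 0.3162, 0.0967]
orientation: [-0.001, -0.455, 0.89, -0.0]
force: [-0.1, 0.8, -4.0]
finger_gap: 0.0166
```

arm_command(
  targets=[
    [[5,0,0,-0.8,0,0,0.033],[5,0,0,-0.5,0,0,0.033],[5,0,0,0,0,0,0.033],[5,0,0,0,0,0,0.033],[5,0,0,0,0,0,0.033]],
  ],
)

```text
time: 18.22
tool_pos: [0.5037, 0.3163, 0.1223]
orientation: [-0.001, -0.209, 0.978, 0.0]
force: [0.4, 0.0, -3.4]
finger_gap: 0.0172
```

arm_command(
  targets=[
    [[5,0,0,0,0,0,0.033],[5,0,0,0,0,0,0.033],[5,0,0,0,0,0,0.033],[5,0,0,0,0,0,0.033],[5,0,0,0,0,0,0]],
  ],
)

```text
time: 18.63
tool_pos: [0.5037, 0.3163, 0.1221]
orientation: [-0.001, -0.004, 1.0, -0.0]
force: [-0.8, -0.1, -3.2]
finger_gap: 0.0168
```

```bash
python3 - <<'E'
from hf import *
im,d,s=save('w20','wrist')
plan([0.5305,0.037,0.12],-179.3)
z=s['tool_pos'][2]
handle('w20',z+.03,z+.08)
E
```

```text
t 18.68 pos [0.5038 0.3163 0.1222] yaw -179.21 tilt 0.08 F [-0.   0.1 -3.2] gap 0.0172
shift units [ -1.14 -13.98   0.12]
turn tool z deg 0.09 share 0.0005 final-frame shift [ -1.16 -13.98   0.12]
n 4844 z 0.1665 [0.1628 0.1676] rect [503.8 316. ] [18.1 83.2] 0.1
mean [0.5039 0.3089 0.166 ] axis deg 90.13
tool frame mean [ -0.1  -7.4 -43.9] min [ -8.6 -41.5 -46. ] max [  8.5  38.6 -32.6]
```

View pics/w20.png

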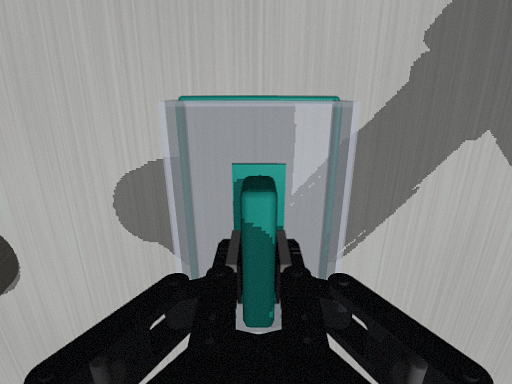

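The cover is level in hand, handle centre within 0.5 mm of the TCP, cover_grip 30 mm above it. I'll carry it toward the carrier and stop short for a look.

arm_command(
  targets=[
    [[5,0,-0.6,0,0,0,0],[5,-0.2,-1,0,0,0,0],[5,-0.2,-1,0,0,0,0],[5,-0.2,-1,0,0,0,0],[5,-0.2,-1,0,0,0,0]],
  ],
)

```text
time: 19.1
tool_pos: [0.5211, 0.2233, 0.1226]
orientation: [-0.0, -0.008, 1.0, -0.0]
force: [0.3, 0.6, -2.3]
finger_gap: 0.0174
```

arm_command(
  targets=[
    [[5,-0.2,-1,0,0,0,0],[5,-0.2,-1,0,0,0,0],[5,0,-0.6,0,0,0,0],[5,0,0,0,0,0,0]],
  ],
)

```text
time: 19.43
tool_pos: [0.5297, 0.1703, 0.1227]
orientation: [-0.0, -0.006, 1.0, -0.0]
force: [0.1, 0.4, -3.3]
finger_gap: 0.0167
```

```bash
python3 - <<'E'
from hf import *
im,d,s=save('w21','wrist')
plan([0.5305,0.037,0.12],-179.3)
z=s['tool_pos'][2]
handle('w21',z+.03,z+.08)
E
```

```text
t 19.48 pos [0.5298 0.1716 0.1227] yaw -179.33 tilt 0.02 F [ 0.4 -0.3 -3.3] gap 0.0169
shift units [ 0.04 -6.73  0.14]
turn tool z deg -0.03 share -0.0001 final-frame shift [ 0.05 -6.73  0.14]
n 4841 z 0.1672 [0.1633 0.1683] rect [529.9 170.2] [18.1 83.4] 0.1
mean [0.5298 0.1629 0.1666] axis deg 90.33
tool frame mean [ -0.   -7.4 -43.9] min [ -8.5 -41.4 -46.1] max [  8.6  38.5 -32.5]
```

View pics/w21.png

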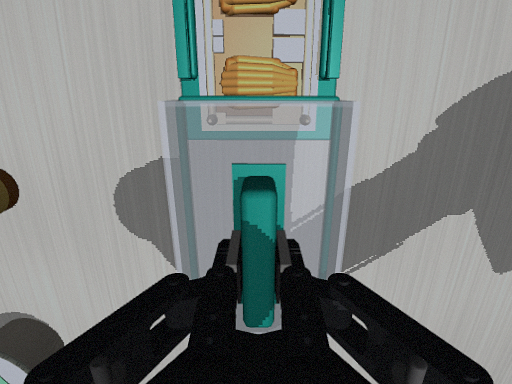

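Wrist view: the +y posts show through the clear cover at (212,119) and (305,119), near the cover's centre line at column 259.

```bash
python3 - <<'E'
from hf import *
z=np.load('pics/w21.npz');s={'tool_pos':z['p'],'orientation':z['q']};im=z['im']
P=atz('wrist',[(212,119.5),(305,119.5)],.037,s);print(P.round(4),P.mean(0))
P=atz('wrist',[(184,138),(335,138)],.01,s);print(P.round(4),P.mean(0))
C=cloud('wrist',z['d'],s);print(C[119,[207,212,217,300,305,310]].round(3).tolist())
P=atz('wrist',[(176,0),(342,0),(178,60),(340,60)],.01,s);print(P.round(4))
cv2.imwrite('pics/w21b.png',cv2.resize(im[0:150,150:370,::-1],None,fx=3.5,fy=3.5,interpolation=cv2.INTER_CUBIC))
E
```

```text
[[0.5717 0.1079 0.037 ]
 [0.4887 0.1069 0.037 ]] [0.53018296 0.10737089 0.037     ]
[[0.6052 0.1286 0.01  ]
 [0.4525 0.1268 0.01  ]] [0.52883814 0.12770546 0.01      ]
[[0.558, 0.099, 0.138], [0.555, 0.099, 0.137], [0.553, 0.099, 0.138], [0.508, 0.099, 0.138], [0.506, 0.099, 0.138], [0.503, 0.099, 0.137]]
[[0.6044 0.0061 0.01  ]
 [0.4574 0.0043 0.01  ]
 [0.6059 0.0558 0.01  ]
 [0.4547 0.054  0.01  ]]
```

View pics/w21b.png

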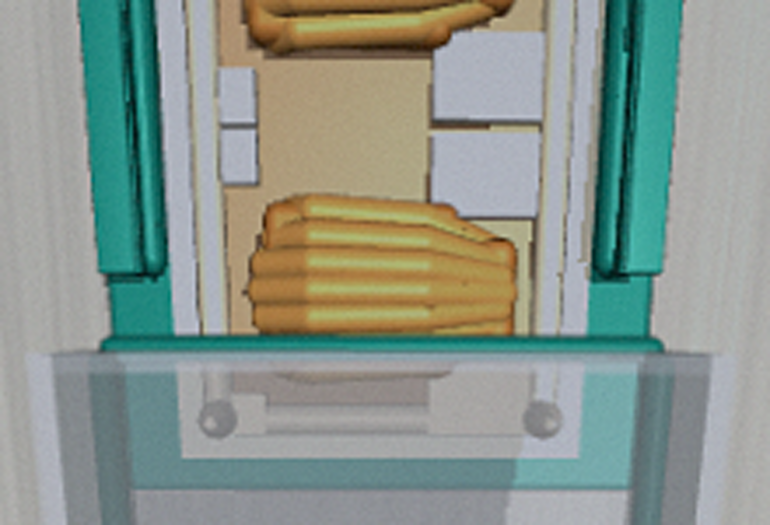

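arm_command(
  targets=[
    [[5,0,-0.6,0,0,0,0],[5,0.03,-1,0,0,0,0],[5,0,-1,0,0,0,0],[5,0,-1,0,0,0,0],[5,0,-1,0,0,0,0]],
  ],
)

```text
time: 19.9
tool_pos: [0.5303, 0.0805, 0.1227]
orientation: [-0.0, -0.007, 1.0, 0.0]
force: [0.3, 0.3, -2.6]
finger_gap: 0.0168
```

arm_command(
  targets=[
    [[5,0,-1,0,0,0,0],[5,0,-0.7,0.2,0,0,0],[5,0,-0.35,0.6,0,0,0],[5,0,0,0.8,0,0,0],[5,0,0,0.4,0,0,0]],
  ],
)

```text
time: 20.32
tool_pos: [0.5299, 0.0396, 0.0811]
orientation: [-0.001, -0.006, 1.0, 0.0]
force: [-1.0, 0.9, -3.1]
finger_gap: 0.017
```

arm_command(
  targets=[
    [[5,0,0,0,0,0,0]],
  ],
)

```text
time: 20.4
tool_pos: [0.5294, 0.0398, 0.0806]
orientation: [-0.002, -0.006, 1.0, -0.0]
force: [0.1, -0.4, -3.1]
finger_gap: 0.0167
```

```bash
python3 - <<'E'
from hf import *
im,d,s=save('w22','wrist')
plan([0.5308,0.0383,0.055],-179.3)
cv2.imwrite('pics/w22b.png',cv2.resize(im[60:280,130:390,::-1],None,fx=3,fy=2.7,interpolation=cv2.INTER_CUBIC))
im,d,s=save('s22','scene')
cv2.imwrite('pics/s22b.png',cv2.resize(im[170:320,170:350,::-1],None,fx=4,fy=4,interpolation=cv2.INTER_CUBIC))
E
```

```text
t 20.45 pos [0.5303 0.04   0.082 ] yaw -179.24 tilt 0.13 F [ 1.   0.2 -3.1] gap 0.0168
shift units [-0.03 -0.08  1.35]
turn tool z deg 0.06 share 0.0003 final-frame shift [-0.03 -0.08  1.35]
```

View pics/w22b.png

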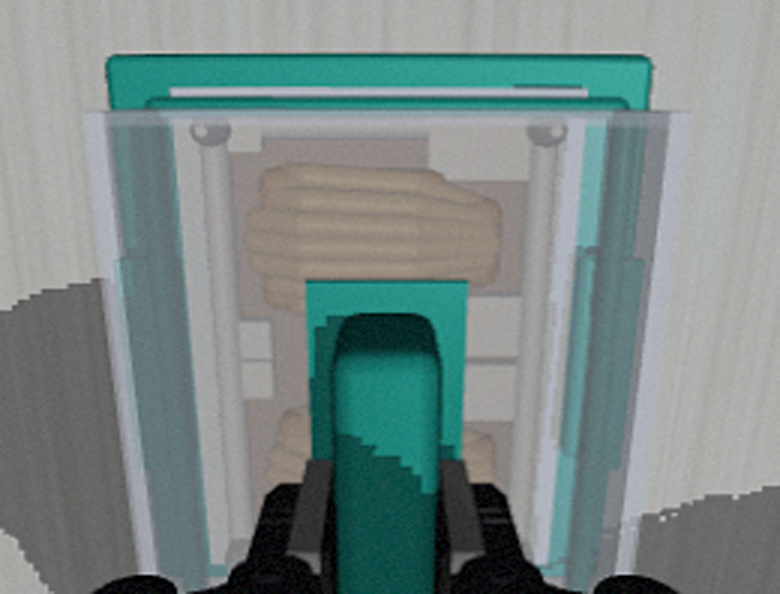

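View pics/s22b.png

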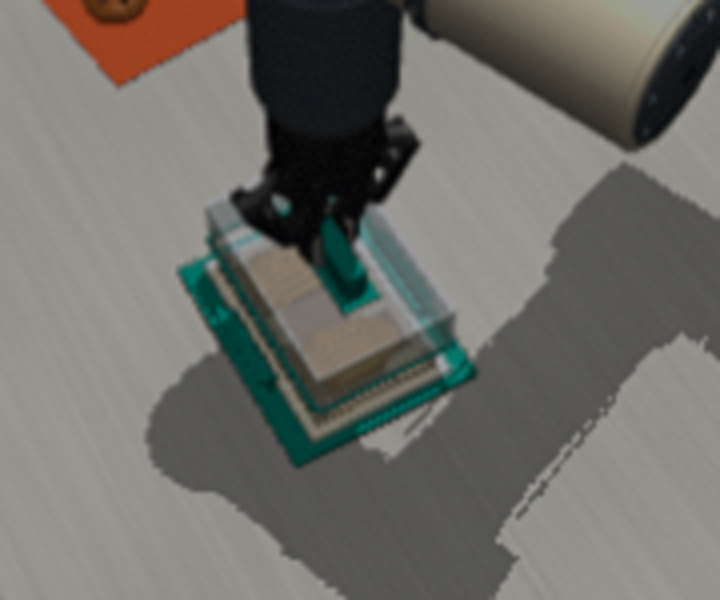

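```bash
python3 - <<'E'
from hf import *
z=np.load('pics/w22.npz');s={'tool_pos':z['p'],'orientation':z['q']};im=z['im']
g=lambda a:np.array(a,float)/[3,2.7]+[130,60]-.35
print('bead z.050',atz('wrist',g([(148,103),(632,103)]),.050,s).round(4))
print('posts',atz('wrist',g([(210,130),(547,130)]),.037,s).round(4))
print('plate',atz('wrist',g([(107,58),(652,58)]),.010,s).round(4))
print('covertop',atz('wrist',g([(85,113),(688,113)]),.082+.015,s).round(4))
w=s['orientation'];R=Ro.from_quat([w[1],w[2],w[3],w[0]]).as_matrix()
E
```

```text
bead z.050 [[ 0.5843 -0.0415  0.05  ]
 [ 0.4744 -0.0429  0.05  ]]
posts [[ 0.5731 -0.0344  0.037 ]
 [ 0.4908 -0.0354  0.037 ]]
plate [[ 0.6054 -0.0539  0.01  ]
 [ 0.4585 -0.0559  0.01  ]]
covertop [[ 0.5825 -0.0401  0.097 ]
 [ 0.4782 -0.0414  0.097 ]]
```

The cover should move about +1.8 mm in x and −2.6 mm in y. I'll correct that and lower onto the posts, watching the force.

arm_command(
  targets=[
    [[5,-0.09,-0.13,0,0,0,0],[5,0,0,0.3,0,0,0],[5,0,0,0.3,0,0,0],[5,0,0,0.2,0,0,0],[5,0,0,0,0,0,0]],
  ],
)

```text
time: 20.92
tool_pos: [0.5319, 0.0372, 0.0654]
orientation: [-0.001, -0.006, 1.0, -0.0]
force: [0.6, 0.4, -3.2]
finger_gap: 0.0172
```

```bash
python3 - <<'E'
from hf import *
im,d,s=save('w23','wrist')
plan([0.5320,0.0372,0.055],-179.3)
cv2.imwrite('pics/w23b.png',cv2.resize(im[60:280,130:390,::-1],None,fx=3,fy=2.7,interpolation=cv2.INTER_CUBIC))
E
```

```text
t 20.97 pos [0.5323 0.0372 0.0659] yaw -179.31 tilt 0.09 F [-0.2 -0.  -2.6] gap 0.0168
shift units [0.01 0.   0.55]
turn tool z deg -0.01 share -0.0001 final-frame shift [0.01 0.   0.55]
```

View pics/w23b.png

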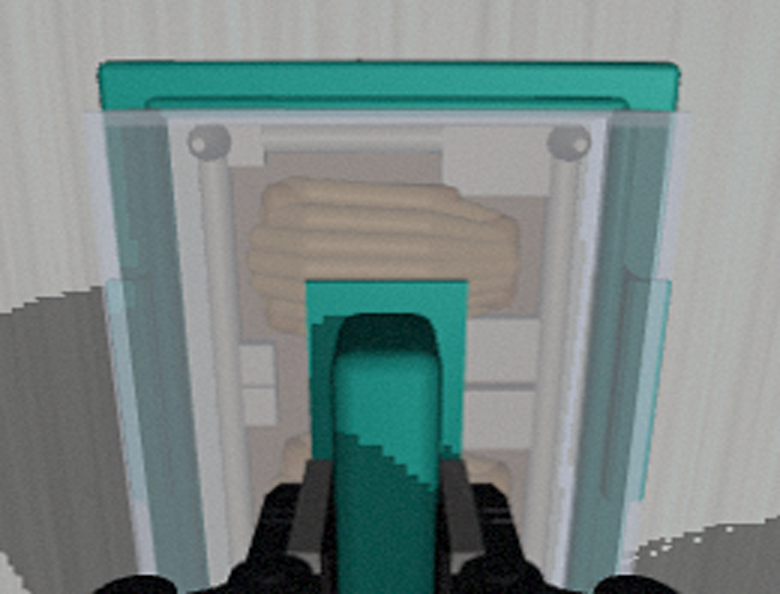

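Well centred: plate, posts and cover bead all share a midline at about column 389 of the zoom, with no side force. Lowering to just above the clips.

arm_command(
  targets=[
    [[5,0,0,0.2,0,0,0],[5,0,0,0.15,0,0,0],[5,0,0,0.1,0,0,0],[5,0,0,0,0,0,0]],
  ],
)

```text
time: 21.3
tool_pos: [0.5325, 0.0372, 0.0571]
orientation: [-0.001, -0.006, 1.0, -0.0]
force: [0.6, -0.7, -2.5]
finger_gap: 0.0169
```

```bash
python3 - <<'E'
from hf import *
im,d,s=save('w24','wrist')
plan([0.5320,0.0372,0.045],-179.3)
cv2.imwrite('pics/w24b.png',cv2.resize(im[60:280,130:390,::-1],None,fx=3,fy=2.7,interpolation=cv2.INTER_CUBIC))
E
```

```text
t 21.35 pos [0.5327 0.0372 0.0574] yaw -179.31 tilt 0.03 F [-0.3 -0.3 -2.4] gap 0.0169
shift units [ 0.03 -0.    0.62]
turn tool z deg -0.01 share -0.0001 final-frame shift [ 0.03 -0.    0.62]
```

View pics/w24b.png

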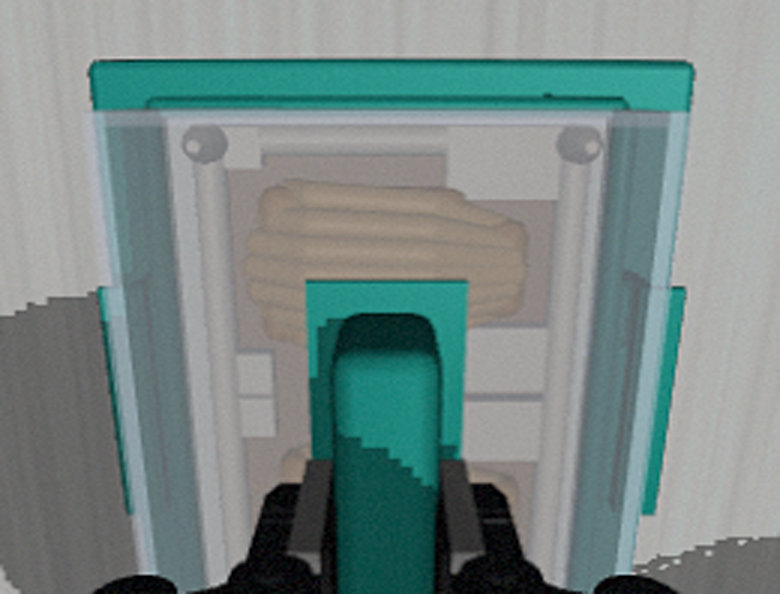

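Still free of contact. Now pressing through the snap in small steps.

arm_command(
  targets=[
    [[5,0,0,0.1,0,0,0],[5,0,0,0.1,0,0,0],[5,0,0,0.1,0,0,0]],
  ],
)

```text
time: 21.6
tool_pos: [0.5331, 0.0371, 0.0535]
orientation: [0.001, -0.006, 1.0, -0.0]
force: [-6.6, -0.1, 8.9]
finger_gap: 0.0167
```

arm_command(
  targets=[
    [[5,0,0,0.1,0,0,0],[5,0,0,0.1,0,0,0]],
  ],
)

```text
time: 21.77
tool_pos: [0.5325, 0.0371, 0.049]
orientation: [0.0, -0.006, 1.0, -0.0]
force: [-5.9, -0.2, 4.6]
finger_gap: 0.0167
```

arm_command(
  targets=[
    [[5,0,0,0.1,0,0,0],[5,0,0,0,0,0,0]],
  ],
)

```text
time: 21.93
tool_pos: [0.5318, 0.0371, 0.0453]
orientation: [-0.001, -0.006, 1.0, -0.0]
force: [-3.6, 0.7, 0.2]
finger_gap: 0.0169
```

The force rose to 9 N and then dropped to 0.2 N, so the cover has gone through the snap. Pressing into the seal.

arm_command(
  targets=[
    [[5,0.03,0,0.1,0,0,0],[5,0.02,0,0.1,0,0,0],[5,0,0,0,0,0,0]],
  ],
)

```text
time: 22.18
tool_pos: [0.5323, 0.0371, 0.0428]
orientation: [0.001, -0.006, 1.0, -0.0]
force: [-6.5, 0.0, 10.6]
finger_gap: 0.017
```

arm_command(
  targets=[
    [[5,0,0,0.1,0,0,0],[5,0,0,0,0,0,0]],
  ],
)

```text
time: 22.35
tool_pos: [0.5324, 0.0371, 0.0421]
orientation: [0.001, -0.006, 1.0, -0.0]
force: [-9.5, 1.5, 16.4]
finger_gap: 0.017
```

```bash
python3 - <<'E'
from hf import *
im,d,s=save('w25','wrist')
plan([0.5320,0.0372,0.043],-179.3)
handle('w25',.07,.1)
cv2.imwrite('pics/w25b.png',cv2.resize(im[60:280,130:390,::-1],None,fx=3,fy=2.7,interpolation=cv2.INTER_CUBIC))
E
```

```text
t 22.4 pos [0.5324 0.0371 0.0421] yaw -179.26 tilt 0.12 F [-9.2  0.4 16.5] gap 0.0172
shift units [ 0.02  0.   -0.04]
turn tool z deg 0.04 share 0.0002 final-frame shift [ 0.02  0.   -0.04]
n 4906 z 0.0866 [0.0818 0.0878] rect [532.5  37.1] [18.3 83.7] 0.1
mean [0.5324 0.0296 0.086 ] axis deg 90.39
tool frame mean [  0.   -7.5 -43.9] min [ -8.5 -41.5 -46.1] max [  8.7  39.  -31. ]
```

View pics/w25b.png

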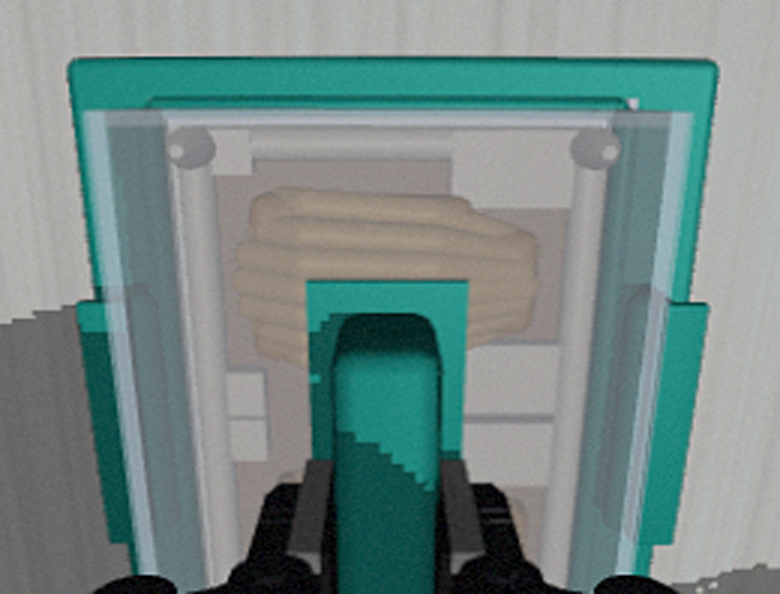

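arm_command(
  targets=[
    [[5,0.06,0,0,0,0,0],[5,0,0,0,0,0,0],[5,0,0,0,0,0,0]],
  ],
)

```text
time: 22.65
tool_pos: [0.5324, 0.0371, 0.0421]
orientation: [0.002, -0.007, 1.0, -0.0]
force: [-5.0, -0.8, 12.8]
finger_gap: 0.017
```

```bash
python3 - <<'E'
from hf import *
im,d,s=save('w26','wrist');print(s['wrist_torque'])
plan([0.5320,0.0372,0.043],-179.3)
z=np.load('pics/w26.npz');C=cloud('wrist',z['d'],s)
g=lambda a:np.array(a,float)/[3,2.7]+[130,60]-.35
# clip heights along a row
r=int(420/2.7+60)
for x in (85,95,105,115,125,640,655,665,675,685,695): c=int(round(x/3+130));print(x,C[r,c].round(4))
im,d,s=save('s26','scene')
cv2.imwrite('pics/s26b.png',cv2.resize(im[190:310,190:310,::-1],None,fx=5,fy=5,interpolation=cv2.INTER_CUBIC))
E
```

```text
[-0.24130065  2.01340998 -0.07819226]
t 22.7 pos [0.5324 0.0371 0.0422] yaw -179.25 tilt 0.24 F [-4.8 -0.5 12.5] gap 0.017
shift units [ 0.02  0.   -0.04]
turn tool z deg 0.05 share 0.0003 final-frame shift [ 0.02  0.   -0.04]
85 [6.157e-01 4.890e-02 1.000e-04]
95 [0.6007 0.0348 0.0303]
105 [0.5982 0.0343 0.0313]
115 [0.5964 0.0348 0.0302]
125 [0.5844 0.0225 0.0566]
640 [0.4822 0.0205 0.0575]
655 [0.4692 0.0328 0.0302]
665 [0.4668 0.0323 0.0314]
675 [0.4648 0.0321 0.0316]
685 [0.4625 0.0322 0.0313]
695 [4.465e-01 4.620e-02 1.000e-04]
```

View pics/s26b.png

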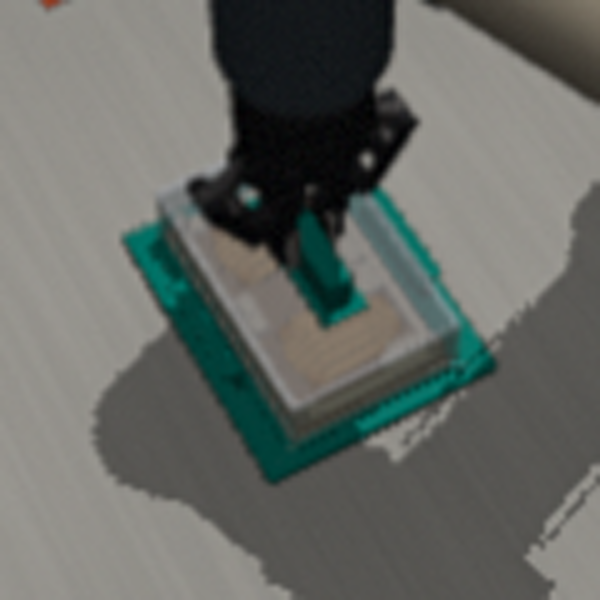

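```bash
python3 - <<'E'
from hf import *
for n in ('w16','w24','w26'):
    z=np.load(f'pics/{n}.npz');s={'tool_pos':z['p'],'orientation':z['q']};C=cloud('wrist',z['d'],s)
    hsv=cv2.cvtColor(z['im'],cv2.COLOR_RGB2HSV)
    m=(hsv[:,:,0]>78)&(hsv[:,:,0]<98)&(hsv[:,:,1]>110)&(C[:,:,2]>.027)&(C[:,:,2]<.034)&(abs(C[:,:,1]-.037)<.04)
    x=C[:,:,0][m];y=C[:,:,1][m]
    for lab,q in (('front',x<.5),('back',x>.56)):
        if q.sum(): print(n,lab,q.sum(),np.percentile(x[q],[1,5,50,95,99]).round(4),y[q].mean().round(3))
E
```

```text
w16 front 755 [0.4611 0.4614 0.4663 0.4706 0.471 ] 0.036
w16 back 1202 [0.5905 0.5909 0.5957 0.6008 0.6015] 0.038
w24 front 382 [0.4603 0.4607 0.4624 0.4641 0.4645] 0.033
w24 back 108 [0.6004 0.6006 0.6013 0.602  0.6021] 0.034
w26 front 1084 [0.4608 0.4614 0.4652 0.4691 0.4697] 0.034
w26 back 764 [0.5953 0.5957 0.5984 0.6013 0.6018] 0.035
```

Both clips' outer edges (x = 0.461 and 0.602) are back at their rest positions from before. I'll hold briefly and confirm it's steady before handing in.

arm_command(
  targets=[
    [[5,0,0,0.03,0,0,0],[5,0,0,0,0,0,0],[5,0,0,0,0,0,0],[5,0,0,0,0,0,0],[5,0,0,0,0,0,0]],
  ],
)

```text
time: 23.17
tool_pos: [0.5324, 0.0371, 0.0421]
orientation: [0.002, -0.007, 1.0, -0.0]
force: [-6.7, -1.1, 16.1]
finger_gap: 0.0169
```

```bash
python3 - <<'E'
from hf import *
save('w27','wrist');handle('w27',.07,.1);plan([0.5320,0.0372,0.042],-179.3)
im,d,s=save('top27','top')
cv2.imwrite('pics/top27b.png',im[:,:,::-1])
E
```

```text
n 4890 z 0.0866 [0.082  0.0878] rect [532.4  37.3] [18.2 83.9] 0.1
mean [0.5323 0.0297 0.086 ] axis deg 90.42
tool frame mean [ -0.   -7.5 -43.9] min [ -8.5 -41.5 -46.1] max [  8.6  38.9 -30.9]
t 23.22 pos [0.5324 0.0371 0.0421] yaw -179.24 tilt 0.25 F [-6.1  0.1 16.3] gap 0.0169
shift units [0.02 0.   0.01]
turn tool z deg 0.06 share 0.0003 final-frame shift [0.02 0.   0.01]
```

View pics/top27b.png

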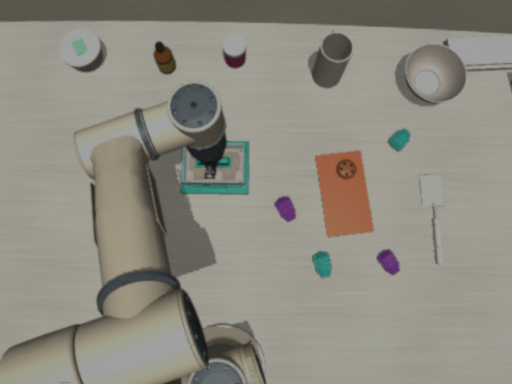

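The top view shows the cover on the carrier at about (213,165), and all other things where they were at the start. The handle top is at 87 mm, so cover_grip is at about 72 mm. The push is steady at 16 N. Handing in.

```bash
python3 - <<'E'
from h import *
print(hand_in());s=sense();print(s['time'],s['force'],s['tool_pos'])
E
```

```text
the job is handed in; nothing more can be done
None
the job is handed in; nothing more can be done
```

The biscuit is in the empty nest, and the cover is snapped on and still held pressed down. I handed the job in at about 23 s of the 64 s; no verdict was reported.

**Last checks**
- **Biscuit:** its crest is 38.1 mm above the bench and the neighbour's is 38.2 mm. It lies ribs up with its narrow end the same way, and I had let go of it.
- **Cover:** the push rose to about 9 N and dropped to about 0 N at the snap. After that I pressed it into the seal.
- **Height and squareness:** cover_grip is about 72 mm above the bench. It is within about 1–2 mm of the carrier centre and within about 1° of square.
- **Push and seal:** the final push is steady at about 16 N. I judge the seal nearly flat from the cover's height and that push.
- **Clips:** the outer edges of both clips are back within about 1 mm of where they stood at rest.
- **Other things on the bench:** they look unmoved in the top picture.

**What disagreed**
- **Fingertip distance:** `tips_ahead` (14 mm ahead of the TCP) did not match this gripper. My first grip closed above the biscuit without touching it. The wrist and scene cameras, and later contact, put the tips about 20 mm (closed) to 33 mm (open) behind the reported TCP, so I worked with those values.
- **Side force:** about 6 N along −x remained on the tool while pressing, and easing sideways only partly reduced it.
- **Carrier position:** the camera estimates differed by up to about 3 mm. I centred the cover by comparing the two within one wrist picture.

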